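# Put the last optical filter away and shut the filter case

### The job

Take the amber filter out of the sloping blue rest and put it upright into the free place of the black filter case. Push all three filters fully home so that nothing stands above the rim, and only then close the lid completely. Press by feel and never force a filter against its stop (60 N breaks it), and do not disturb the mirror mount, the lens tube or the base clamp.

Things in the scene. Friction and masses are not known exactly. Their poses are not given: they have to be found in the camera images.
- case: Black open-topped case, fixed to the bench, 64 mm (its x) by 164 mm (its y), rim at z = 74 mm, walls 5 mm, floor 4 mm. Origin: centre of the underside. Three places for upright filters lie in a row at x = 0, y = -45, 0 and +45 mm; which of them is free varies. The lid is hinged on the long +x rim.
- case_guides (a point): Centre of the case at guide height (case x = 0, y = 0, z = 52 mm). A filter stands with its width along the case's x, between the long walls (54 mm apart), and its thickness along y, either way round. Grey ribs, 6 mm out from these walls, form 11.6 mm wide guides for its side edges from the floor to z = 52 mm, flaring open up to z = 65 mm; the middle 42 mm is free for fingers.
- lid_hinge (a point): Point on the lid's hinge axis, in the middle of the case's +x rim (case x = 32, y = 0, z = 74 mm). The hinge axis runs along the case's y.
- lid_edge (a point): Middle of the lid's free long edge, on the outer face of the lid, 64 mm from the hinge; a black lip 40 mm wide reaches about 11 mm beyond it. It moves with the lid.
- lid (a joint): Lid angle, rad: 0 = shut flat on the rim, 1.57 = upright, 2.2 = stop. Grey plate 64 x 164 x 6 mm with a stiff hinge: it stays where it is left; about 2 to 3 N at its edge moves it. It starts open about 1.9 to 2.1, leaning away from the case; it can be pushed over and shut from its outer (back) face. Closed, its top is at z = 80 mm.
- carrier_free (a joint): Height (m) of the empty orange carrier above home: 0 = home, 0.018 = top stop. Each filter stands on such a carrier, which slides up and down, is stiff, not sprung, and stays where it is left; about 6 to 8 N down on the filter pushes it on until it stops hard at home.
- carrier_free_top (a point): Centre of the top of the empty carrier (pad 40 mm by 10 mm), on which the underside of the amber filter must stand; 10 mm above the bench at home. With the carrier home the top of the filter is 4 mm below the rim.
- carrier_green (a joint): Height (m) of the carrier with the green filter above home (0 = home, 0.018 = top stop); stiff in the same way. The green filter is fixed on its carrier and only slides up and down with it.
- carrier_green_top (a point): Centre of the top of the green filter's grip tab; 70 mm above the bench at home, 4 mm below the rim. The tab's top is 20 mm (case x) by 8 mm (case y).
- carrier_blue (a joint): Height (m) of the carrier with the blue filter above home; just as for the green one. It may start nearly home.
- carrier_blue_top (a point): Centre of the top of the blue filter's grip tab; as for the green one.
- filter: The loose amber filter: aluminium frame plate 50 mm wide (its y), 8 mm thick (its x), 46 mm tall, with a round window of 37 mm and on top of it, in the middle, a black grip tab 20 mm wide (y), 8 mm thick (x), 14 mm tall; 60 mm tall in all, 60 g. Origin: centre of its underside; z from there up to the tab. It starts in the rest, leaning 35 degrees from vertical.
- filter_top (a point): Centre of the top of the amber filter's grip tab, 60 mm along the filter's z.
- rest: Blue sloping rest fixed to the bench on a dark plate 80 x 80 x 8 mm. Origin: on the bench under the middle of the slot's floor, which is 45 mm up. The slot leans 35 degrees from vertical, its top towards the rest's -x, and holds the lowest 24 mm of the filter (18 mm on the upper side) with 2 mm play. Pull the filter out along its own z. The room below the leaning filter is free.
- mirror_mount: Bystander: small mirror in a black square mount on a steel post and round foot of 40 mm, 105 mm tall. Origin: centre of the underside.
- lens_tube: Bystander: black tube, 31 mm diameter, 50 mm tall, standing. Origin: centre of the underside.
- base_clamp: Bystander: aluminium clamp bar 60 x 25 x 10 mm with a screw, 16 mm tall, lying flat. Origin: centre of the underside.
Things that resemble listed ones, but are neither listed nor needed, are in the scene too. Leave any purple look-alike of the filter alone.

How it is judged:
On the way:
1. with the lid still open (more than 1.2 rad), the amber filter stands in the free place and all three filters are pushed home (horizontal distance between filter and carrier_free_top below 0.005 m and angle between filter's own z axis and vertical below 0.12 rad and z of filter_top in the frame of case below 0.0725 m and value of joint each of carrier_green, carrier_free, carrier_blue below 0.0025 m and value of joint lid above 1.2 rad), for 0.2 s.
At the end, for the whole second after the job is handed in: The amber filter stands upright (within 0.12 rad) at rest on the free carrier, within 5 mm of its centre, its top at most 72.5 mm above the underside of the case (1.5 mm or more below the rim); all three carriers are within 2.5 mm of home; the lid is shut (under 0.04 rad) (horizontal distance between filter and carrier_free_top below 0.005 m and angle between filter's own z axis and vertical below 0.12 rad and z of filter_top in the frame of case below 0.0725 m and value of joint each of carrier_green, carrier_free, carrier_blue below 0.0025 m and value of joint lid below 0.04 rad and linear speed of filter below 0.02 m/s); the robot touches nothing.
It fails at once if the mirror mount moved more than 30 mm from its place (distance of mirror_mount from where it was at the start of the episode above 0.03 m).
It fails at once if the lens tube moved more than 30 mm from its place (distance of lens_tube from where it was at the start of the episode above 0.03 m).
It fails at once if the base clamp moved more than 30 mm from its place (distance of base_clamp from where it was at the start of the episode above 0.03 m).
It fails at once if the mirror mount tipped over (angle between mirror_mount's own z axis and vertical above 0.5 rad).
It fails at once if a filter was forced down with over 60 N (contact force between anything else and carrier_green above 60 N or contact force between anything else and carrier_free above 60 N or contact force between anything else and carrier_blue above 60 N).
It also fails if it takes over 72 s, if anything falls off the work surface, if the arm or the gripper's body presses on something with over 40 N, if the wrist force passes 120 N, or if a joint passes its speed limit or range.

### The arm

A 7-joint arm with a two-finger parallel gripper is mounted at the origin on the work surface. World frame = base frame: x ahead of the robot, y to its left, z up, the work surface at z = 0. Lengths are in m, angles in rad, forces in N, time in s.
With the tool pointing down it reaches from about 0.375 to 0.925 m from the base axis. Payload 3.1 kg.
Tool frame: the origin (TCP) lies at the very end of the fingers, on their centre line; the grasp point (between the pads) lies 19 mm behind it; z points along the fingers, y is the direction in which the jaws open and shut (so a half turn about z gives the same grasp; the last joint's range is limited). The gripper opens to 85 mm and grips with 20 to 120 N. Pads are 22 mm wide; open, the fingers measure 114 mm over their backs; the gripper's body (76 mm by 85 mm) begins 54 mm behind the grasp point. The pads swing forward as they close: fully open they stand 13 mm farther back than shut.
Start: joints at [-1.367, 0.383, 0.044, 1.598, -0.018, 1.161, -0.05], TCP at [0.193, 0.621, 0.231] pointing down, gripper open.
Joint ranges: [-2.61, 2.61], [-0.41, 2.15], [-1.48, 1.57], [0, 2.5], [-1.57, 4.71], [0.05, 1.97], [-2.85, 2.85]. Speed limits (rad/s): [2.79, 2.79, 3.14, 3.14, 3.14, 3.14, 3.14].

### API

Orientations are given as a rotation vector (axis times angle).
In Python, from plant import ctrl, snapshot, finish_job, nets gives the robot as it stands.
- The arm moves only by the tool play_rows, never from a script. Its argument "deltas" is one flat list of numbers, 4 for each row, row after row: the shift along the tool's x, y, z in cm, then the turn about the tool's z in degrees. A call has 1 to 5 rows; each row is the pose to reach, as a shift and turn from the pose measured when the call began, along the tool's axes at that moment; what a row does not reach only later rows make up. A row lasts 1/8 s, in which the tool goes at most 62.5 mm and 10.7 degrees, less where a joint would pass 70% of its speed; a pose out of reach is approached as far as the arm can. A call with a gripper value outside its range is refused whole. "fingers" is the opening in per cent of the stroke, from 0 (shut) to 100 (fully open), set as the call begins (left out, the last holds). The fingers move at their own pace and stop on an object; the grip force is fixed at half the most. Time passes only in rows, so rows that repeat a pose let the fingers close. It gives the time, the measured TCP pose, the force and the opening at its end, in the units of the state.
- ctrl.get_obs(): the state, without advancing time (a new reading comes with each control period).
- snapshot(name): name is "side" or "top"; returns a dict with "pixels" (400x640x3 uint8, red, green, blue), "intrinsics" (3x3 intrinsics, pixels), "dist_coeffs" ([k1, k2, p1, p2, k3] as OpenCV has them; the pictures are not rectified), "extrinsics" (4x4, takes a point from camera to world coordinates). Camera axes: x right, y up, looking along -z (the intrinsics and any distortion apply to the point x, -y, -z); pixel columns grow to the right and rows downward; lengths in m; the calibration is good to about 2 mm. A picture is of the moment at which its call begins. There is no depth.
- finish_job(): hands the job in, once; it reports no verdict.
Trained networks look in the newest picture that a camera, given by its name, has taken for a name from the list of things; names that differ only in an ending like _2 or _b are one class to them, and where a whole thing is asked for, a point or a joint stands for the part that bears it (a point fixed in the world has none). Each returns a list of dicts, best first, with "p" (0 to 1); they miss things now and then, are a little off and sometimes report something else, mostly with a low value. They report only what shows in the picture. A call takes as long as a camera call. They do not tell look-alikes from the thing itself.
- nets.search_frame(camera, target): "rect" ([left, top, right, bottom] as shares, 0 to 1, of the picture: columns of its width, rows of its height, round what is visible of it).
- nets.trace(camera, target): "pixels" (400x640 bool, what is visible of it) and "rect" ([left, top, right, bottom] as shares, 0 to 1, of the picture: columns of its width, rows of its height, round what is visible of it).
- nets.spot_point(camera, target): "centre" ([row, column] as shares, 0 to 1, of the picture: columns of its width, rows of its height: a listed point, or the origin of a listed thing).
The state is a dict: "clock": time; "joints": joint angles; "qd": joint speeds; "effort": joint torques, N m; "tool_pos": TCP position; "orientation": TCP orientation; "force": force on the tool from outside, world axes, zero at the start; "ft_torque": the same for the moment, N m; "finger_gap": opening from 0.0 (shut) to 1.0 (fully open).
Only numpy, scipy, OpenCV 4.12 (cv2) and the standard library are available. Lean on these libraries where they do the work, as an engineer would, in place of code of your own. Each camera call takes 0.05 s, during which the arm holds its last target.

## Working session

There is one attempt and no reset: what is moved stays moved. The work goes in short steps, Python scripts to look and compute and a tool call to move; the robot and the scene stay as the last step left them, time stands still between calls to the robot, and variables do not carry over. Pictures are saved under pics/ and viewed, and the job is handed in when it is done.

Besides the shell and the picture viewer there is one more tool, called after "Request:" by a JSON object that holds its "fn" and its "kwargs", one argument or row to a line. play_rows: Moves the arm, as the interface text tells. Its arguments: {"type":"object","properties":{"deltas":{"type":"array","items":{"type":"number"}},"fingers":{"type":"number"}},"required":["deltas"]}

```bash
ls; mkdir -p pics; cat > h.py <<'E'
import numpy as np, cv2
from plant import ctrl, snapshot, finish_job, nets
from scipy.spatial.transform import Rotation as R
def save(n,fn):
    s=snapshot(n); cv2.imwrite('pics/'+fn,s['pixels'][:,:,::-1]); return s
E
python3 - <<'E'
from h import *
print(ctrl.get_obs())
for n in('side','top'):
    s=save(n,n+'0.png'); print(s['intrinsics'],s['dist_coeffs'],s['extrinsics'])
E
```

```text
pics
{'clock': 0.0, 'joints': array([-1.36680542,  0.38383589,  0.04384343,  1.59960077, -0.01790176,
        1.16119398, -0.04988993]), 'qd': array([-0.00072353,  0.00040235,  0.00110732,  0.00057552,  0.00194001,
       -0.00066157, -0.00077986]), 'effort': array([ 4.44381794e-04, -4.33464253e+01,  1.02445342e+00, -2.49508685e+01,
        1.05047625e-02,  1.15694676e-02,  2.63081290e-06]), 'tool_pos': array([0.19292796, 0.61970924, 0.22987433]), 'orientation': array([-0.47209235, -3.10565879,  0.00413571]), 'force': array([-0.95690088,  0.54873744,  0.03154774]), 'ft_torque': array([-0.00956836, -0.02457819, -0.00161667]), 'finger_gap': 1.0007860937995083}
[[506.17333659   0.         320.37410922]
 [  0.         506.17333659 185.01820121]
 [  0.           0.           1.        ]] [0.05268282 0.         0.         0.         0.        ] [[-0.83938764  0.4263849  -0.33708204  0.21318495]
 [-0.54331875 -0.64079267  0.54239238  0.54587106]
 [ 0.01526822  0.63842045  0.76953636  0.92903753]
 [ 0.          0.          0.          1.        ]]
[[376.31954685   0.         323.21165098]
 [  0.         376.31954685 204.35902438]
 [  0.           0.           1.        ]] [-0.01082049  0.          0.          0.          0.        ] [[-0.01362641  0.98730142 -0.15827262  0.46893916]
 [-0.99959253 -0.01742087 -0.0226116  -0.06285675]
 [-0.02508171  0.15790001  0.98713651  0.78451922]
 [ 0.          0.          0.          1.        ]]
```

View pics/side0.png

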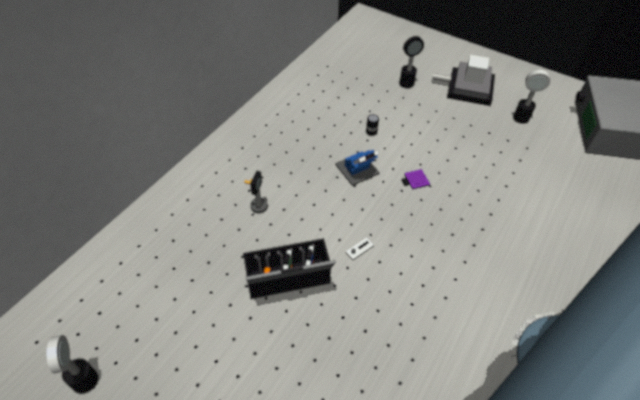

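View pics/top0.png

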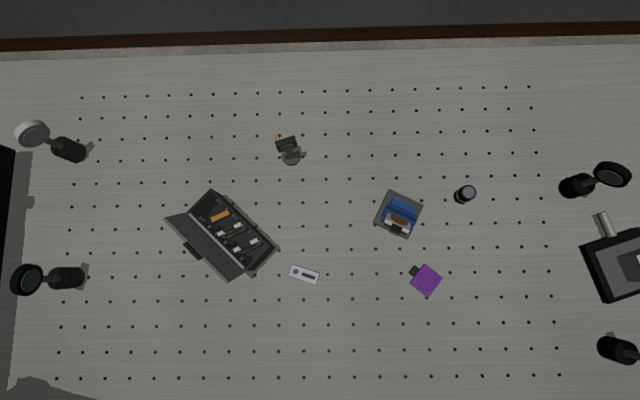

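```bash
cat >> h.py <<'E'
def proj(s,P):
    E=np.array(s['extrinsics']);P=np.atleast_2d(P)
    Wc=np.linalg.inv(E); F=np.diag([1.,-1,-1])
    Rr=F@Wc[:3,:3]; t=F@Wc[:3,3]
    return cv2.projectPoints(P.astype(float),cv2.Rodrigues(Rr)[0],t,np.array(s['intrinsics']),np.array(s['dist_coeffs']))[0][:,0]
def ray(s,uv):
    E=np.array(s['extrinsics'])
    n=cv2.undistortPoints(np.array([[uv]],float),np.array(s['intrinsics']),np.array(s['dist_coeffs']))[0,0]
    d=E[:3,:3]@np.array([n[0],-n[1],-1.]); return E[:3,3],d/np.linalg.norm(d)
def onz(s,uv,z):
    o,d=ray(s,uv); return o+d*(z-o[2])/d[2]
def tri(rs):
    A=np.zeros((3,3));b=np.zeros(3)
    for o,d in rs:
        M=np.eye(3)-np.outer(d,d);A+=M;b+=M@o
    x=np.linalg.solve(A,b); return x,[np.linalg.norm((np.eye(3)-np.outer(d,d))@(x-o)) for o,d in rs]
E
python3 - <<'E'
from h import *
S={n:snapshot(n) for n in('side','top')}
for t in ['case','case_guides','lid_hinge','lid_edge','carrier_free_top','carrier_green_top','carrier_blue_top','filter','filter_top','rest','mirror_mount','lens_tube','base_clamp']:
    rs=[]
    for n in S:
        r=nets.spot_point(n,t)
        for q in r[:3]:
            c=q['centre'];print(t,n,round(q['p'],2),np.round([c[1]*640,c[0]*400],1))
        if r:
            c=r[0]['centre']; rs.append(ray(S[n],[c[1]*640,c[0]*400]))
    if len(rs)==2:
        x,e=tri(rs);print('   ->',np.round(x,4),np.round(e,4))
for n,c in (('side',(230,130,450,310)),('top',(150,170,430,310))):
    im=S[n]['pixels'][c[1]:c[3],c[0]:c[2],::-1]
    f=2.8 if n=='top' else 3.3
    cv2.imwrite(f'pics/{n}0c.png',cv2.resize(im,None,fx=f,fy=f,interpolation=cv2.INTER_CUBIC))
E
```

```text
case side 0.66 [286.7 276.4]
case top 0.69 [238.6 230.5]
   -> [ 0.5437  0.1347 -0.0015] [0.0015 0.0015]
case_guides side 0.82 [285.7 263.7]
case_guides top 0.94 [227.2 229.7]
   -> [0.5394 0.141  0.0618] [0.0011 0.0011]
lid_hinge side 0.73 [289.9 271.7]
lid_hinge top 0.89 [214.6 243. ]
lid_hinge top 0.4 [229.9 228.7]
   -> [0.5141 0.1594 0.081 ] [0.0024 0.0024]
lid_edge side 0.94 [293.9 269.1]
lid_edge top 0.96 [191.  251.3]
   -> [0.4934 0.1795 0.1409] [0.0013 0.0013]
carrier_free_top side 0.63 [290. 278.]
carrier_free_top side 0.36 [263.7 276.6]
carrier_free_top side 0.23 [295.  271.5]
carrier_free_top top 0.48 [222.6 216.2]
   -> [0.5482 0.1524 0.0301] [0.0216 0.0216]
carrier_green_top side 0.54 [288.  259.8]
carrier_green_top top 0.52 [229.7 230.1]
   -> [0.5381 0.1343 0.0685] [0.0013 0.0013]
carrier_blue_top side 0.4 [309.3 254.1]
carrier_blue_top top 0.67 [244.2 243.5]
carrier_blue_top top 0.66 [228.7 227.9]
   -> [0.5101 0.1038 0.0741] [0.0003 0.0003]
filter side 0.71 [425.7 177.7]
filter side 0.51 [362.4 156.2]
filter top 0.87 [401.  213.5]
filter top 0.68 [458.5 197.8]
filt
[... 194 characters left out ...]
64 [393.3 229.1]
filter_top top 0.64 [414.4 268.3]
   -> [ 0.4932 -0.2001  0.0057] [0.0476 0.0476]
rest side 0.93 [358.  171.9]
rest side 0.4 [371.7 156.7]
rest side 0.16 [362.3 157.7]
rest top 0.76 [392.6 219. ]
rest top 0.46 [400.8 212.6]
   -> [ 0.5613 -0.1874  0.0097] [0.0013 0.0013]
mirror_mount side 0.83 [256.4 205.8]
mirror_mount side 0.36 [309.6 252.4]
mirror_mount top 0.6 [289.  154.2]
   -> [0.7053 0.0273 0.0049] [0.0009 0.0009]
lens_tube side 0.74 [368.9 134.2]
lens_tube top 0.76 [460.8 196.9]
   -> [ 0.6112 -0.338  -0.0143] [0.0035 0.0035]
base_clamp side 0.57 [260.7 207. ]
base_clamp side 0.56 [358.4 252.5]
base_clamp top 0.66 [301.1 272.4]
   -> [0.5336 0.0532 0.1652] [0.1 0.1]
```

View pics/side0c.png

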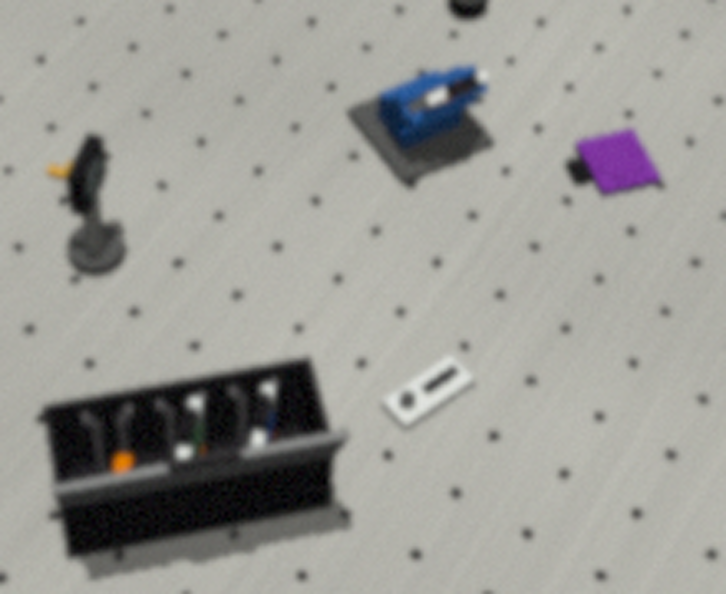

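View pics/top0c.png

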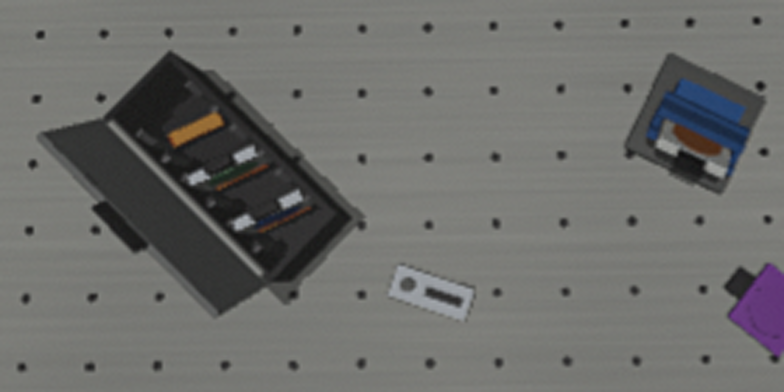

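```bash
python3 - <<'E'
from h import *
from PIL import Image
E
cat >> h.py <<'E'
def crop(im,c,f,fn,pts=None):
    a=cv2.resize(im[c[1]:c[3],c[0]:c[2],::-1],None,fx=f,fy=f,interpolation=cv2.INTER_CUBIC)
    a=np.clip(a.astype(float)*1.6,0,255).astype(np.uint8)
    for x in range(c[0]//10*10+10,c[2],10):
        cv2.putText(a,str(x),(int((x-c[0]+.5)*f)-9,8),0,.3,(0,255,255));cv2.line(a,(int((x-c[0]+.5)*f),10),(int((x-c[0]+.5)*f),15),(0,255,255))
    for y in range(c[1]//10*10+10,c[3],10):
        cv2.putText(a,str(y),(0,int((y-c[1]+.5)*f)+3),0,.3,(0,255,255));cv2.line(a,(20,int((y-c[1]+.5)*f)),(25,int((y-c[1]+.5)*f)),(0,255,255))
    if pts is not None:
        for u,v in pts: cv2.drawMarker(a,(int((u-c[0]+.5)*f),int((v-c[1]+.5)*f)),(0,0,255),0,6)
    cv2.imwrite('pics/'+fn,a)
E
python3 - <<'E'
from h import *
S={n:snapshot(n) for n in('side','top')}
import pickle;pickle.dump(S,open('s0.pkl','wb'))
crop(S['top']['pixels'],(160,182,285,290),6,'t1.png')
crop(S['side']['pixels'],(238,232,342,306),7,'sd1.png')
crop(S['top']['pixels'],(365,180,430,245),9,'t2.png')
crop(S['side']['pixels'],(330,140,390,190),11,'sd2.png')
E
```

```text
(no output)
```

View pics/t1.png

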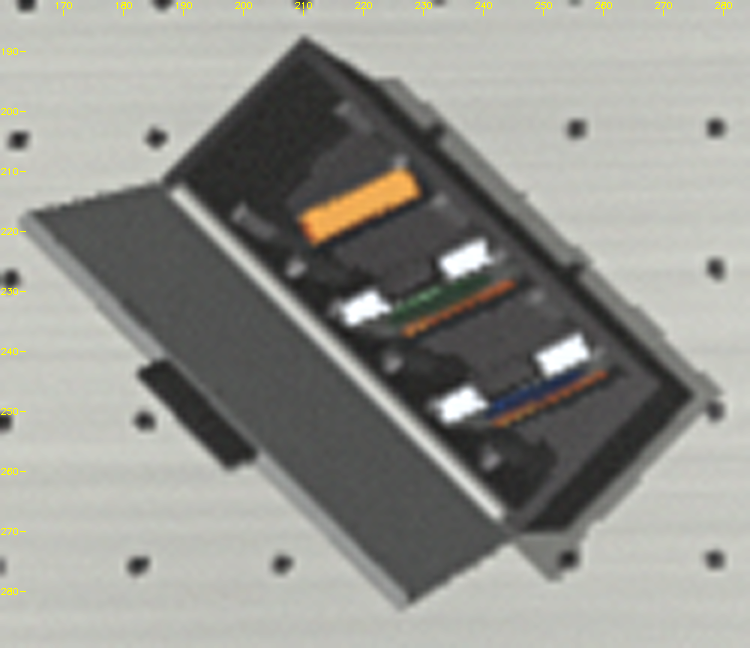

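View pics/sd1.png

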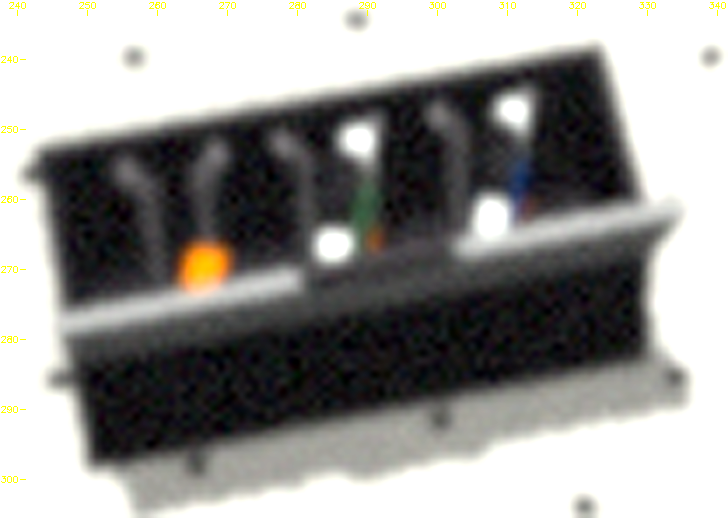

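View pics/t2.png

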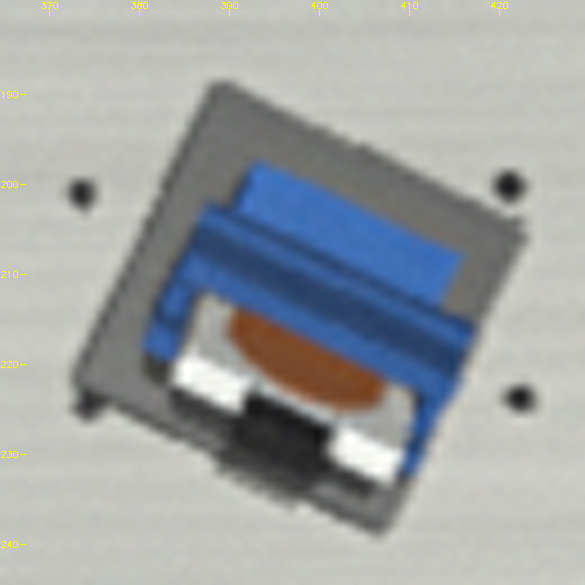

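View pics/sd2.png

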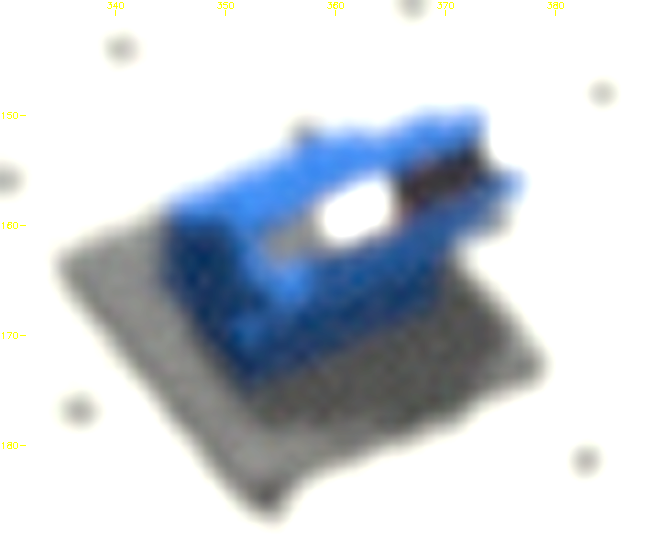

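```bash
cat > fit.py <<'E'
from h import *
import pickle
from scipy.optimize import least_squares
S=pickle.load(open('s0.pkl','rb'))
def cw(p,P):
    c,s=np.cos(p[2]),np.sin(p[2]);P=np.atleast_2d(P)
    return np.c_[p[0]+c*P[:,0]-s*P[:,1],p[1]+s*P[:,0]+c*P[:,1],P[:,2]]
obs=[('top',(-32,-82,74),(210.5,188)),('top',(-32,82,74),(275.7,247)),('top',(32,-82,74),(187,212)),('top',(32,82,74),(245.5,270)),
('side',(-32,-82,74),(243.5,253)),('side',(-32,82,74),(324,238.3)),('side',(32,-82,0),(250.5,298)),('side',(32,82,0),(330,283)),
('top','g+',(220,231.5)),('top','g-',(237,224.5)),('side','g+',(285,266.5)),('side','g-',(289,251.5)),
('top','b+',(236.3,248.8)),('top','b-',(253.3,240.7)),('side','b+',(308,263)),('side','b-',(311,247.5)),
('top','f',(219.7,215.8))]
def pt(o,p):
    if isinstance(o,tuple): return np.array(o)/1000
    if o=='f': return np.array([0,-.045,.010+p[5]])
    h=p[3] if o[0]=='g' else p[4]
    return np.array([.0175*(1 if o[1]=='+' else -1),0 if o[0]=='g' else .045,.056+h])
def model(p):
    out=[]
    for n,o,uv in obs:
        q=cw(p,pt(o,p))+ (p[6:9] if n=='side' else 0)
        out.append(proj(S[n],q)[0])
    return np.array(out)
def res(p):
    r=(model(p)-np.array([o[2] for o in obs])).ravel()
    return np.r_[r,p[6:9]/.002*1.0]
r=least_squares(res,[.54,.137,2.4,.01,.01,.01,0,0,0],x_scale=[.01,.01,.05,.01,.01,.01,.002,.002,.002],loss='soft_l1')
p=r.x;print('case',np.round(p,4),np.degrees(p[2]))
m=model(p)
for o,a in zip(obs,m):print(o,np.round(a-o[2],1))
pickle.dump(p,open('case.pkl','wb'))
# rest
T=np.radians(35)
def rw(p,q):
    c,s=np.cos(p[2]),np.sin(p[2]);ex=np.array([c,s,0]);ey=np.array([-s,c,0]);ez=np.array([0,0,1.])
    if q[0]=='p': return np.array([p[0],p[1],0])+ex*(q[1]/1000+p[3])+ey*q[2]/1000+ez*.008
    zf=-np.sin(T)*ex+np.cos(T)*ez; t=np.cos(T)*ex+np.sin(T)*ez
    return np.array([p[0],p[1],0.045+p[7]])+t*q[1]/1000+ey*q[2]/1000+zf*q[3]/1000
ro=[('top',('p',40,40),(389,189)),('top',('p',40,-40),(423,205.5)),('top',('p',-40,-40),(407,239)),('top',('p',-40,40),(373,222)),
('side',('p',-40,40),(354,186)),('side',('p',40,40),(335,163.5)),('side',('p',-40,-40),(379,172.5)),
('top',('f',-4,25,46),(384,222)),('top',('f',4,25,46),(386.3,219)),('top',('f',-4,10,46),(391,226)),('top',('f',4,10,46),(393.2,222.5)),
('top',('f',4,-10,46),(402.5,226.5)),('top',('f',-4,-10,46),(400,230)),('top',('f',4,-25,46),(410,230)),('top',('f',-4,-25,46),(408,233.5)),
('side',('f',0,17.5,46),(362,159.3))]
def rm(p): return np.array([proj(S[n],rw(p,q)+(p[4:7] if n=='side' else 0))[0] for n,q,uv in ro])
g=lambda p:np.r_[(rm(p)-np.array([o[2] for o in ro])).ravel(),p[4:7]/.002,p[7]/.002]
r=least_squares(g,[.56,-.187,-.45,0,0,0,0,0],x_scale=[.01,.01,.05,.01,.002,.002,.002,.002],loss='soft_l1')
p=r.x;print('rest',np.round(p,4),np.degrees(p[2]))
for o,a in zip(ro,rm(p)):print(o,np.round(a-o[2],1))
pickle.dump(p,open('rest.pkl','wb'))
E
python3 fit.py
```

```text
case [ 5.3920e-01  1.3540e-01  2.3584e+00  1.6200e-02  1.5200e-02  1.4300e-02
  1.5000e-03  3.0000e-04 -1.0000e-04] 135.1264208987867
('top', (-32, -82, 74), (210.5, 188)) [ 0.5 -0.4]
('top', (-32, 82, 74), (275.7, 247)) [-5.6 -0.4]
('top', (32, -82, 74), (187, 212)) [ 0.  -0.9]
('top', (32, 82, 74), (245.5, 270)) [0.3 1.3]
('side', (-32, -82, 74), (243.5, 253)) [-0.3 -1. ]
('side', (-32, 82, 74), (324, 238.3)) [ 0.5 -0.4]
('side', (32, -82, 0), (250.5, 298)) [0.1 0.8]
('side', (32, 82, 0), (330, 283)) [0.4 0.7]
('top', 'g+', (220, 231.5)) [1.8 3.8]
('top', 'g-', (237, 224.5)) [-2.1 -2.3]
('side', 'g+', (285, 266.5)) [3.6 0.1]
('side', 'g-', (289, 251.5)) [-3.4 -0.1]
('top', 'b+', (236.3, 248.8)) [1.8 3.1]
('top', 'b-', (253.3, 240.7)) [-2.  -2.1]
('side', 'b+', (308, 263)) [ 3.4 -0.3]
('side', 'b-', (311, 247.5)) [-3.1  0.3]
('top', 'f', (219.7, 215.8)) [ 0.  -0.1]
rest [ 5.615e-01 -1.953e-01 -4.687e-01  1.030e-02  0.000e+00  7.000e-04
 -6.000e-04  1.000e-04] -26.85194789494513
('top', ('p', 40, 40), (389, 189)) [-0.5 -0.4]
('top', ('p', 40, -40), (423, 205.5)) [ 0.6 -0.5]
('top', ('p', -40, -40), (407, 239)) [0.8 0.7]
('top', ('p', -40, 40), (373, 222)) [-0.7  0.8]
('side', ('p', -40, 40), (354, 186)) [-1.4 -0.8]
('side', ('p', 40, 40), (335, 163.5)) [ 0.  -0.1]
('side', ('p', -40, -40), (379, 172.5)) [1.4 0.2]
('top', ('f', -4, 25, 46), (384, 222)) [-0.4 -0. ]
('top', ('f', 4, 25, 46), (386.3, 219)) [-0.9 -0.4]
('top', ('f', -4, 10, 46), (391, 226)) [-0.  -0.5]
('top', ('f', 4, 10, 46), (393.2, 222.5)) [-0.4 -0.4]
('top', ('f', 4, -10, 46), (402.5, 226.5)) [0.1 0.3]
('top', ('f', -4, -10, 46), (400, 230)) [0.8 0.1]
('top', ('f', 4, -25, 46), (410, 230)) [0.1 0.3]
('top', ('f', -4, -25, 46), (408, 233.5)) [0.1 0.2]
('side', ('f', 0, 17.5, 46), (362, 159.3)) [0.2 0.2]
```

```bash
python3 - <<'E'
from h import *
import pickle
S=pickle.load(open('s0.pkl','rb'))
for n,c,f,fn in (('top',(195,190,270,268),10,'t3.png'),('side',(245,238,330,280),9,'sd3.png')):
    im=S[n]['pixels']; im=(255*(im/255.)**.5).astype(np.uint8)
    a=cv2.resize(im[c[1]:c[3],c[0]:c[2],::-1],None,fx=f,fy=f,interpolation=cv2.INTER_CUBIC); cv2.imwrite('pics/'+fn,a)
E
```

```text
(no output)
```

View pics/t3.png

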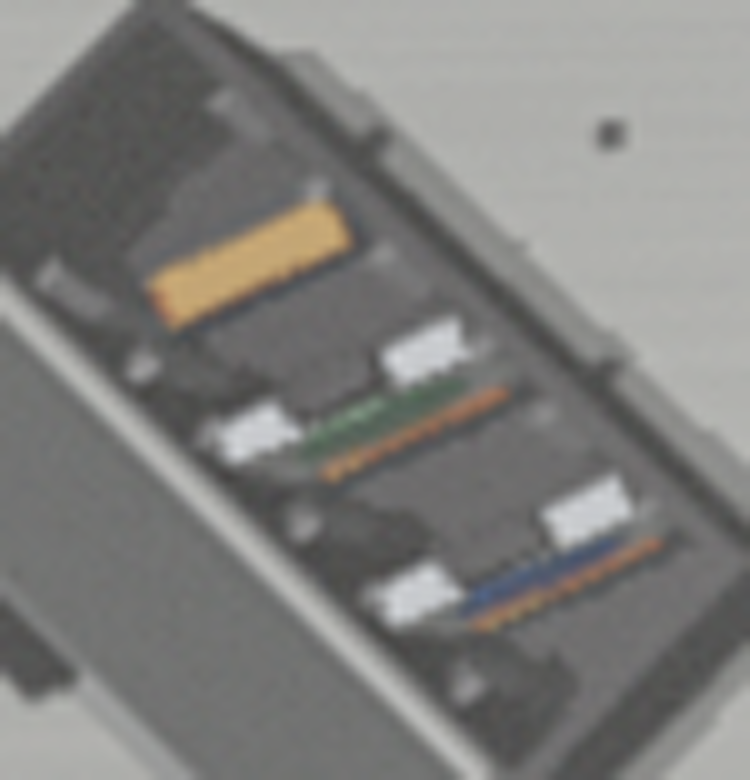

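View pics/sd3.png

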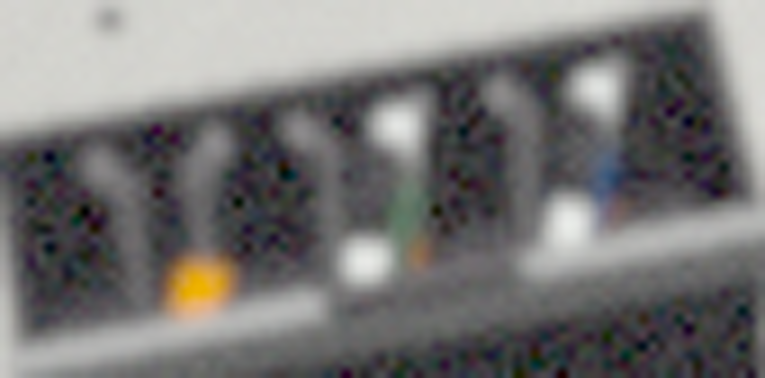

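```bash
python3 - <<'E'
from h import *
import pickle
S=pickle.load(open('s0.pkl','rb'))
P=[]
for nm,t,s in [('g+',(220,231.5),(285,266.5)),('g-',(237,224.5),(289,251.5)),('b+',(236.3,248.8),(308,263)),('b-',(253.3,240.7),(311,247.5)),('A',(210.5,188),(243.5,253)),('B',(275.7,247),(324,238.3)),('f',(219.7,215.8),(266.5,269))]:
    x,e=tri([ray(S['top'],t),ray(S['side'],s)]);print(nm,np.round(x,4),np.round(e,4));P.append(x)
for a,b in((0,1),(2,3),(4,5)): d=P[b]-P[a];print(np.linalg.norm(d),np.degrees(np.arctan2(d[1],d[0])))
for nm,uv,z in [('A',(210.5,188),.074),('B',(275.7,247),.074),('C',(187,212),.074),('D',(245.5,270),.074)]:print(nm,onz(S['top'],uv,z))
for uv in [(243.5,253),(324,238.3)]:print(onz(S['side'],uv,.074))
for uv in [(250.5,298),(330,283)]:print(onz(S['side'],uv,0))
E
```

```text
g+ [0.5343 0.1516 0.0716] [0.0001 0.0001]
g- [0.5474 0.1193 0.0712] [0.0003 0.0003]
b+ [0.5014 0.1199 0.0705] [0.0005 0.0005]
b- [0.5161 0.0875 0.0712] [0.0004 0.0004]
A [0.6193 0.1724 0.0732] [0.0002 0.0002]
B [0.507  0.0475 0.0604] [0.0035 0.0035]
f [0.5704 0.1627 0.0428] [0.0022 0.0022]
0.03483920806734339 -67.85777687960498
0.03561559785804952 -65.63202246647798
0.16841029251137607 -131.98613017390036
A [0.61891006 0.17200424 0.074     ]
B [0.50304226 0.04410951 0.074     ]
C [0.57258318 0.21613039 0.074     ]
D [0.46101305 0.10059621 0.074     ]
[0.61920442 0.17272832 0.074     ]
[0.5057122  0.05644259 0.074     ]
[0.57692684 0.21524275 0.        ]
[0.4617147  0.09944435 0.        ]
```

```bash
cat > ov.py <<'E'
from h import *
import pickle
from fit import cw
E
python3 - <<'E'
from h import *
import pickle
S={}
for n in('top','side'):
    L=[snapshot(n) for _ in range(8)]
    s=L[0]; s['pixels']=np.mean([l['pixels'].astype(float) for l in L],0); S[n]=s
pickle.dump(S,open('s1.pkl','wb'))
p=np.array([.5405,.1365,np.radians(135)])
def cw(p,P):
    c,s=np.cos(p[2]),np.sin(p[2]);P=np.atleast_2d(P)
    return np.c_[p[0]+c*P[:,0]-s*P[:,1],p[1]+s*P[:,0]+c*P[:,1],P[:,2]]
def draw(n,c,f,fn):
    s=S[n]; im=255*(s['pixels']/255.)**.5
    if n=='side': im=np.clip((s['pixels']/110),0,1)**.6*255
    a=cv2.resize(im[c[1]:c[3],c[0]:c[2],::-1].astype(np.uint8),None,fx=f,fy=f,interpolation=cv2.INTER_CUBIC)
    b=a.copy()
    def L(P,col):
        q=(proj(s,cw(p,np.array(P)/1000))-np.array(c[:2])+.5)*f
        for i in range(len(q)-1): cv2.line(b,tuple(int(v) for v in q[i]),tuple(int(v) for v in q[i+1]),col,1)
    L([(-32,-82,74),(-32,82,74),(32,82,74),(32,-82,74),(-32,-82,74)],(0,255,255))
    for y0 in(-45,0,45):
        for sx in(-1,1):
            for sy in (-1,1):
                L([(sx*27,y0+sy*5.8,52),(sx*21,y0+sy*5.8,52),(sx*21,y0+sy*5.8,4)],(0,255,0))
                L([(sx*21,y0+sy*5.8,52),(sx*21,y0+sy*8,65)],(255,255,0))
    cv2.imwrite('pics/'+fn,np.hstack([a,b]) if f*(c[2]-c[0])<500 else np.vstack([a,b]))
draw('top',(192,185,282,275),6,'ov_t.png') if 0 else draw('top',(195,186,275,272),5,'ov_t.png')
draw('side',(240,234,335,283),8,'ov_s.png')
E
```

```text
(no output)
```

View pics/ov_t.png

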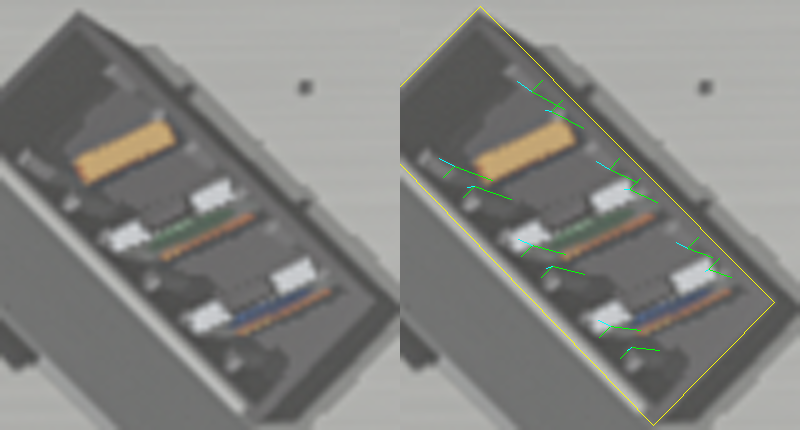

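View pics/ov_s.png

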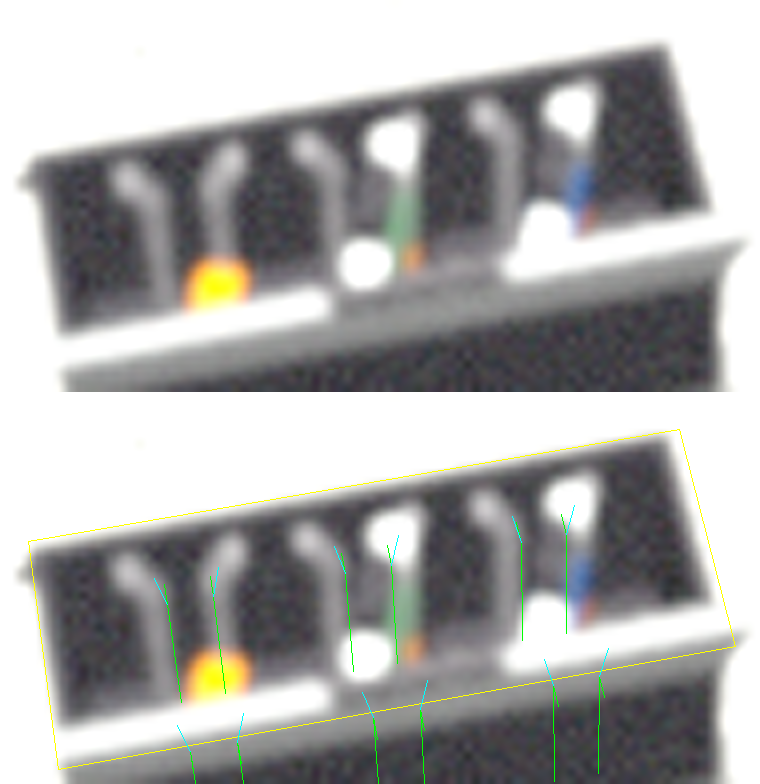

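```bash
cat >> h.py <<'E'
def goto(xyz,yawy=None,verbose=1):
    """tool-frame shift (cm) and turn (deg) to reach world xyz with tool-y yaw (deg)"""
    o=ctrl.get_obs();M=R.from_rotvec(o['orientation']).as_matrix()
    d=M.T@(np.array(xyz)-o['tool_pos'])*100
    y=np.degrees(np.arctan2(M[1,1],M[0,1])); 
    t=None
    if yawy is not None:
        t=-((yawy-y+90)%180-90)
    print('t',round(o['clock'],2),'pos',np.round(o['tool_pos'],4),'yaw',round(y,2),'tilt',np.round(np.degrees(np.arccos(-M[2,2])),2),'gap',round(o['finger_gap'],3),'F',np.round(o['force'],1),'j7',round(o['joints'][6],2));print('shift cm',np.round(d,2),'turn',None if t is None else round(t,2))
def hov(f): pass
E
python3 - <<'E'
from h import *
import pickle
from math import *
S=pickle.load(open('s1.pkl','rb'))
yaw=radians(-26.85);ex=np.array([cos(yaw),sin(yaw),0]);ez=np.array([0,0,1]);T=radians(35)
B=np.array([.5615,-.1953,.045]);zf=-sin(T)*ex+cos(T)*ez
for n in S: print(n,proj(S[n],B+.06*zf),proj(S[n],B))
goto([.53,-.18,.2],63.15)
E
```

```text
top [[396.03669891 229.43175103]] [[399.12330141 216.06321584]]
side [[371.28912205 155.15579397]] [[361.24409798 160.08601887]]
t 2.4 pos [0.1932 0.6206 0.2313] yaw 72.71 tilt 0.0 gap 0.998 F [-0.3  0.7 -0.5] j7 -0.05
shift cm [-55.96 -66.44   3.12] turn 9.56
```

Request:
{"fn": "play_rows", "kwargs": {
  "deltas": [-4,-4.7,0,2,-8,-9.5,0,4,-12,-14.2,0,6,-16,-19,0,8,-20,-23.7,0,9.6],
  "fingers": 50
}}

```text
clock: 3.02
tool_pos: [0.3145, 0.333, 0.2316]
orientation: [0.732, 3.055, 0.002]
force: [0.7, 0.6, 0.5]
finger_gap: 0.499
```

Request:
{"fn": "play_rows", "kwargs": {
  "deltas": [-4,-4.7,0,0,-8,-9.5,0,0,-12,-14.2,0,0,-16,-19,0,0,-20,-23.7,0,0]
}}

```text
clock: 3.65
tool_pos: [0.3858, 0.0292, 0.2318]
orientation: [0.732, 3.054, 0.005]
force: [1.1, 0.5, -0.0]
finger_gap: 0.502
```

```bash
python3 -c "
from h import *
goto([.53,-.18,.15],63.15)"
```

```text
t 3.65 pos [0.3858 0.0292 0.2318] yaw 63.05 tilt 0.19 gap 0.502 F [ 1.1  0.5 -0. ] j7 0.8
shift cm [-22.33 -12.13   8.16] turn -0.1
```

Request:
{"fn": "play_rows", "kwargs": {
  "deltas": [-4.5,-2.4,1,0,-9,-4.8,2,0,-13.5,-7.2,4,-0.1,-18,-9.6,6,-0.1,-22.3,-12.1,8.1,-0.1]
}}

```text
clock: 4.28
tool_pos: [0.5318, -0.1803, 0.1501]
orientation: [0.726, 3.054, 0.004]
force: [-0.1, 0.7, 0.9]
finger_gap: 0.5
```

```bash
python3 -c "
from h import *
goto([.5285,-.1786,.0855],63.15)
S={n:snapshot(n) for n in('top','side')}
crop(S['top']['pixels'],(340,170,440,260),7,'t5.png',proj(S['top'],[ctrl.get_obs()['tool_pos']]))
crop(S['side']['pixels'],(320,100,410,190),7,'sd5.png',proj(S['side'],[ctrl.get_obs()['tool_pos']]))
"
```

```text
t 4.28 pos [ 0.5318 -0.1803  0.1501] yaw 63.25 tilt 0.23 gap 0.5 F [-0.1  0.7  0.9] j7 1.68
shift cm [ 0.38 -0.02  6.46] turn 0.1
```

View pics/t5.png

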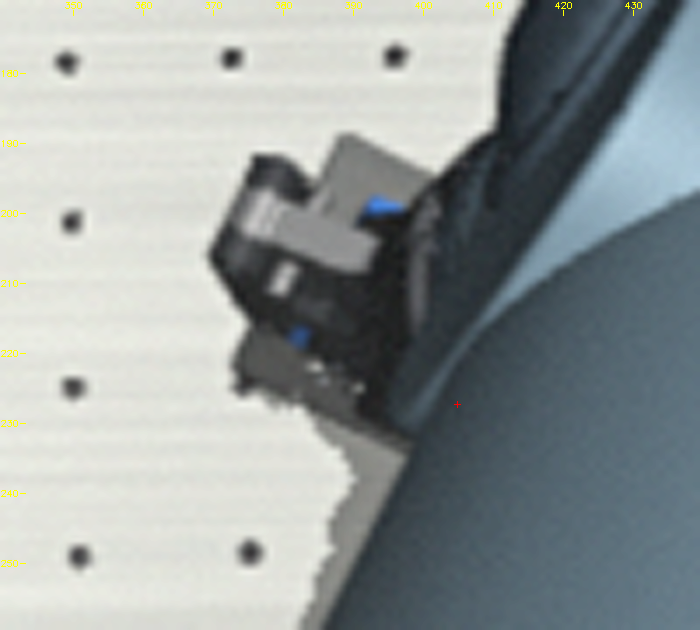

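View pics/sd5.png

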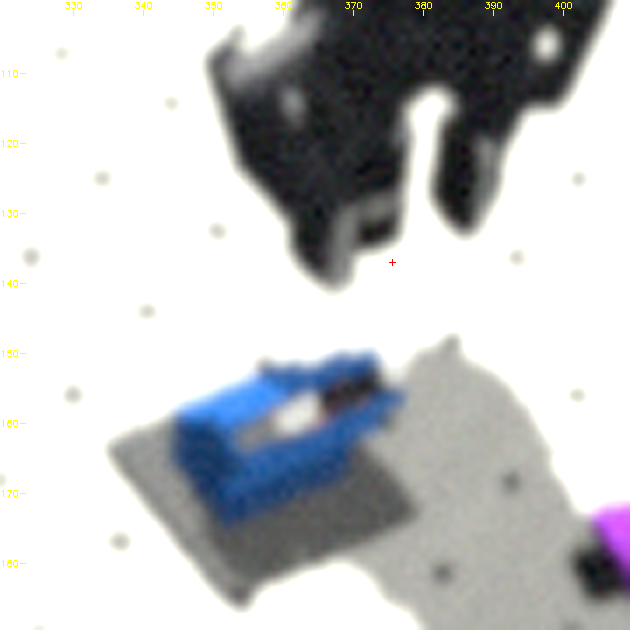

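Request:
{"fn": "play_rows", "kwargs": {
  "deltas": [0.4,0,2,0.1,0.4,0,4,0.1,0.4,0,5.4,0.1,0.4,0,5.4,0.1]
}}

```text
clock: 4.88
tool_pos: [0.5248, -0.1829, 0.0928]
orientation: [-0.74, -3.049, 0.007]
force: [-0.4, -0.6, -0.3]
finger_gap: 0.503
```

```bash
python3 -c "
from h import *
goto([.5285,-.1786,.0855],63.15)
S={n:snapshot(n) for n in('side',)}
crop(S['side']['pixels'],(320,120,400,190),8,'sd6.png',proj(S['side'],[ctrl.get_obs()['tool_pos']]))
"
```

```text
t 4.88 pos [ 0.5248 -0.1829  0.0928] yaw 62.72 tilt 0.34 gap 0.503 F [-0.4 -0.6 -0.3] j7 1.73
shift cm [-0.13  0.56  0.72] turn -0.43
```

View pics/sd6.png

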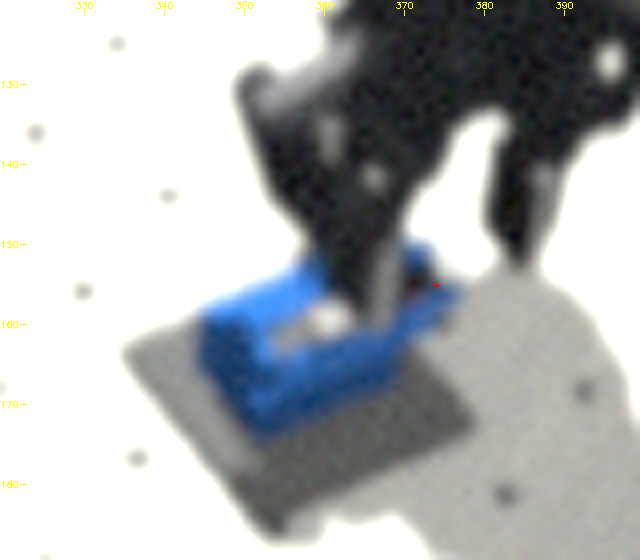

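Request:
{"fn": "play_rows", "kwargs": {
  "deltas": [-0.1,0.5,0.3,-0.4,-0.1,0.5,0.3,-0.4,-0.1,0.5,0.3,-0.4]
}}

```text
clock: 5.3
tool_pos: [0.5292, -0.1794, 0.091]
orientation: [-0.729, -3.054, 0.007]
force: [0.3, 0.1, 0.1]
finger_gap: 0.498
```

```bash
python3 -c "
from h import *
goto([.5285,-.1786,.0855],63.15)
"
```

```text
t 5.3 pos [ 0.5292 -0.1794  0.091 ] yaw 63.14 tilt 0.28 gap 0.498 F [0.3 0.1 0.1] j7 1.73
shift cm [0.09 0.04 0.55] turn -0.01
```

Request:
{"fn": "play_rows", "kwargs": {
  "deltas": [0.1,0,0.3,0,0.1,0,0.55,0,0.1,0,0.55,0,0.1,0,0.55,0]
}}

```text
clock: 5.8
tool_pos: [0.5282, -0.179, 0.0855]
orientation: [-0.73, -3.054, 0.008]
force: [0.1, -0.4, 0.2]
finger_gap: 0.499
```

```bash
python3 -c "
from h import *
goto([.5285,-.1786,.0855],63.15)
S={n:snapshot(n) for n in('side',)}
crop(S['side']['pixels'],(320,120,400,190),8,'sd7.png',proj(S['side'],[ctrl.get_obs()['tool_pos']]))
"
```

```text
t 5.8 pos [ 0.5282 -0.179   0.0855] yaw 63.13 tilt 0.29 gap 0.499 F [ 0.1 -0.4  0.2] j7 1.74
shift cm [-0.01  0.05 -0.01] turn -0.02
```

View pics/sd7.png

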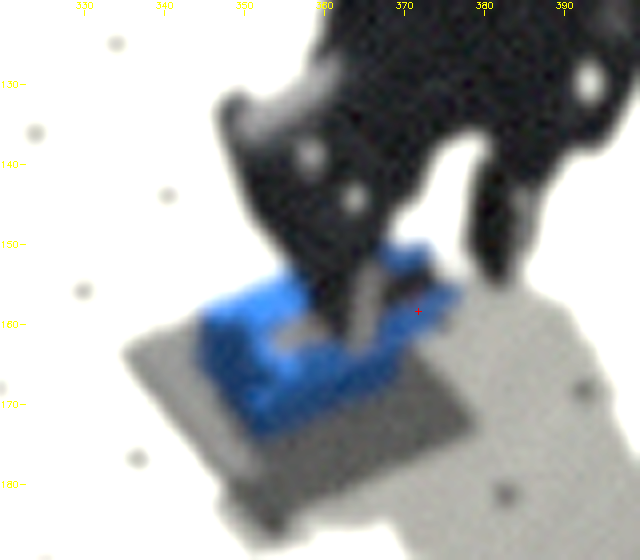

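Request:
{"fn": "play_rows", "kwargs": {
  "deltas": [0,0,0,0,0,0,0,0,0,0,0,0,0,0,0,0,0,0,0,0],
  "fingers": 0
}}

```text
clock: 6.48
tool_pos: [0.5284, -0.179, 0.0856]
orientation: [-0.73, -3.055, 0.007]
force: [-0.4, -0.2, 1.3]
finger_gap: 0.202
```

```bash
python3 -c "
from h import *
goto([.5285,-.1786,.0855],63.15)
S={n:snapshot(n) for n in('side',)}
crop(S['side']['pixels'],(320,120,400,190),8,'sd8.png',proj(S['side'],[ctrl.get_obs()['tool_pos']]))
"
```

```text
t 6.47 pos [ 0.5284 -0.179   0.0856] yaw 63.13 tilt 0.27 gap 0.202 F [-0.4 -0.2  1.3] j7 1.74
shift cm [0.01 0.04 0.01] turn -0.02
```

View pics/sd8.png

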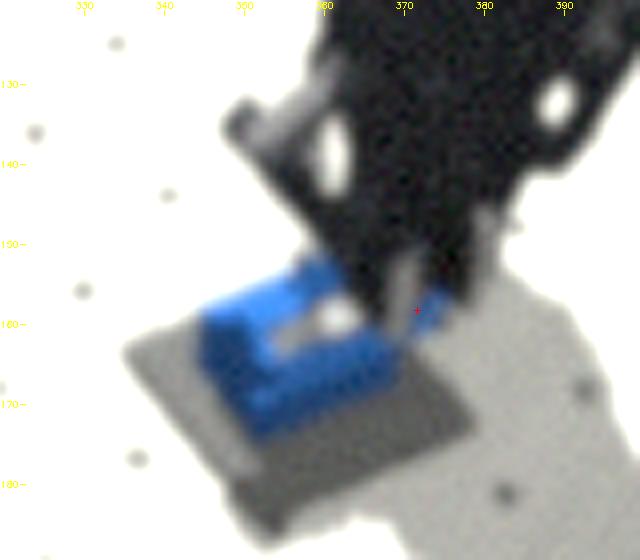

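Request:
{"fn": "play_rows", "kwargs": {
  "deltas": [0.3,0,-0.4,0,0.6,0,-0.8,0,0.9,0,-1.25,0,1.15,0,-1.65,0,1.15,0,-1.65,0]
}}

```text
clock: 7.15
tool_pos: [0.518, -0.1735, 0.1025]
orientation: [-0.729, -3.055, 0.007]
force: [-0.4, 0.2, 0.1]
finger_gap: 0.205
```

```bash
python3 -c "
from h import *
goto([.5284-.0102,-.179+.0052,.0856+.0164],63.15)
S={n:snapshot(n) for n in('side','top')}
crop(S['side']['pixels'],(320,120,400,190),8,'sd9.png',proj(S['side'],[ctrl.get_obs()['tool_pos']]))
crop(S['top']['pixels'],(350,170,430,250),8,'t9.png')
"
```

```text
t 7.15 pos [ 0.518  -0.1735  0.1025] yaw 63.14 tilt 0.24 gap 0.205 F [-0.4  0.2  0.1] j7 1.71
shift cm [-0.03 -0.02  0.05] turn -0.01
```

View pics/sd9.png

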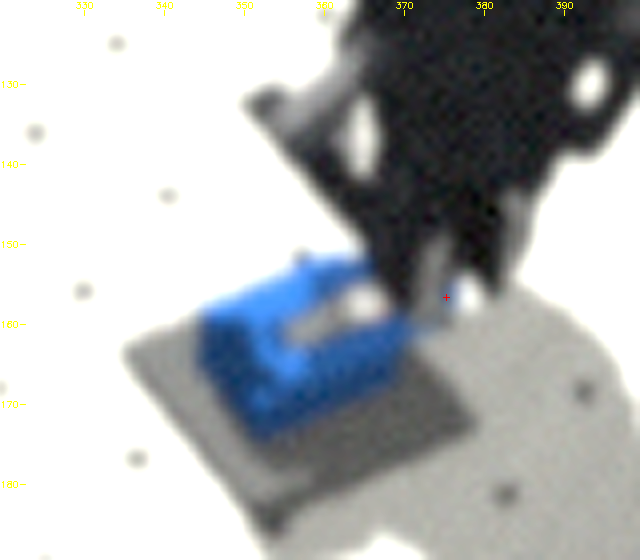

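View pics/t9.png

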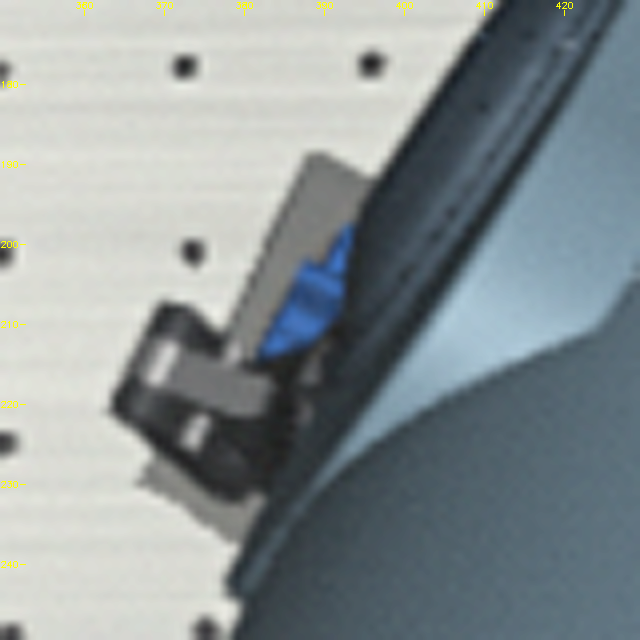

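Request:
{"fn": "play_rows", "kwargs": {
  "deltas": [-0.4,0,-0.2,0,-0.9,0,-0.4,0,-1.4,0,-0.55,0,-1.4,0,-0.55,0]
}}

```text
clock: 7.75
tool_pos: [0.5291, -0.1787, 0.1076]
orientation: [-0.728, -3.049, 0.003]
force: [-4.8, 3.5, 4.2]
finger_gap: 0.201
```

```bash
python3 -c "
from h import *
goto([.5,-.179+.0052,.0856+.0164],63.15)
S={n:snapshot(n) for n in('side','top')}
crop(S['side']['pixels'],(320,120,400,190),8,'sd10.png',proj(S['side'],[ctrl.get_obs()['tool_pos']]))
"
```

```text
t 7.75 pos [ 0.5291 -0.1787  0.1076] yaw 63.13 tilt 0.4 gap 0.201 F [-4.8  3.5  4.2] j7 1.72
shift cm [ 2.81 -0.88  0.58] turn -0.02
```

View pics/sd10.png

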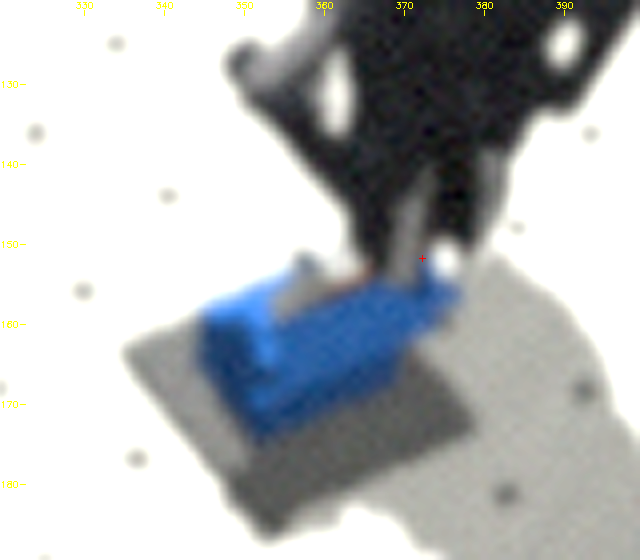

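Request:
{"fn": "play_rows", "kwargs": {
  "deltas": [-0.5,0,-0.1,0,-1.0,0,-0.2,0,-1.5,0,-0.25,0,-2.0,0,-0.25,0,-2.2,0,-0.2,0]
}}

```text
clock: 8.48
tool_pos: [0.5458, -0.187, 0.1123]
orientation: [-0.727, -3.039, -0.007]
force: [-10.2, 7.2, 23.0]
finger_gap: 0.204
```

```bash
python3 -c "
from h import *
goto([.5,-.179+.0052,.0856+.0164],63.15)
S={n:snapshot(n) for n in('side','top')}
crop(S['side']['pixels'],(320,120,400,190),8,'sd11.png',proj(S['side'],[ctrl.get_obs()['tool_pos']]))
"
```

```text
t 8.47 pos [ 0.5458 -0.187   0.1123] yaw 63.08 tilt 0.98 gap 0.204 F [-10.2   7.2  23. ] j7 1.73
shift cm [ 4.66 -0.89  1.11] turn -0.07
```

View pics/sd11.png

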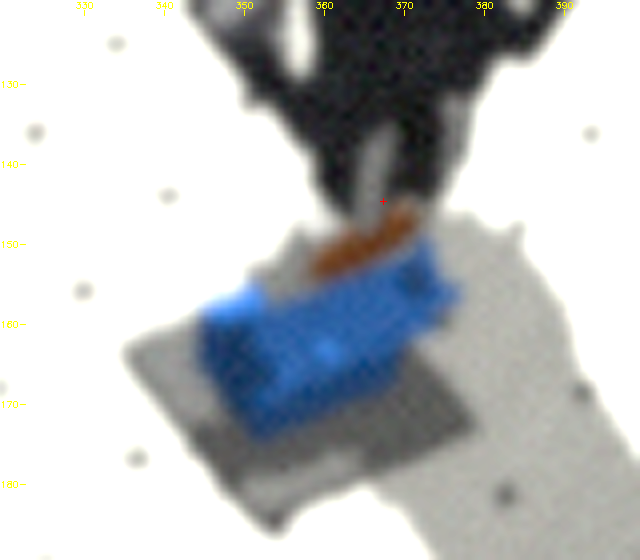

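Request:
{"fn": "play_rows", "kwargs": {
  "deltas": [0,0,-0.3,0,0,0,-0.8,0,0,0,-3,0,0,0,-7,0,0,0,-9,0]
}}

```text
clock: 9.2
tool_pos: [0.5495, -0.1889, 0.2055]
orientation: [-0.728, -3.046, -0.005]
force: [-0.0, -0.9, -0.1]
finger_gap: 0.208
```

```bash
python3 -c "
from h import *
goto([.5,-.179+.0052,.0856+.0164],63.15)
S={n:snapshot(n) for n in('side','top')}
crop(S['side']['pixels'],(300,80,400,190),7,'sd12.png',proj(S['side'],[ctrl.get_obs()['tool_pos']]))
"
```

```text
t 9.2 pos [ 0.5495 -0.1889  0.2055] yaw 63.13 tilt 0.58 gap 0.208 F [-0.  -0.9 -0.1] j7 1.65
shift cm [ 4.99 -0.9  10.4 ] turn -0.02
```

View pics/sd12.png

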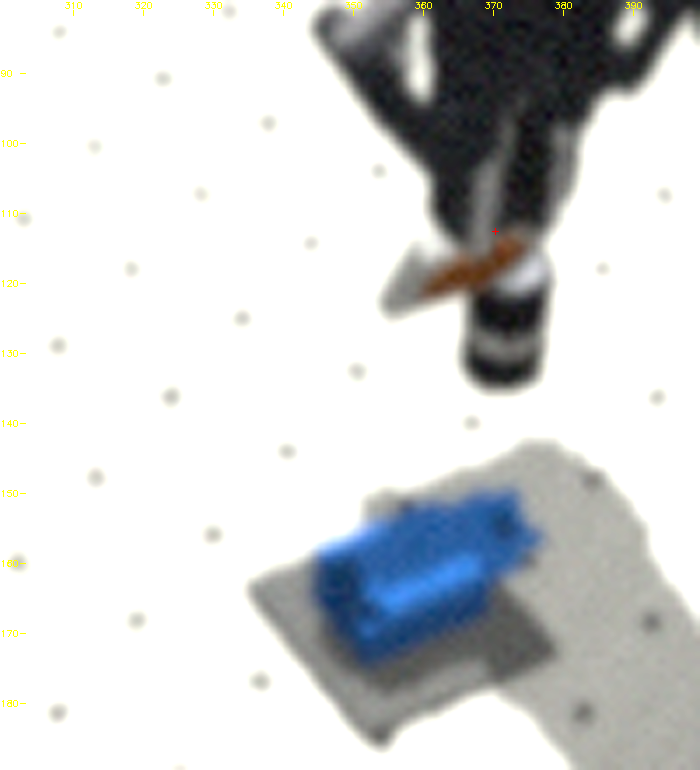

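```bash
cat > ovf.py <<'E'
from h import *
import sys,pickle
def overlay(S,n,c,f,fn,thetas,goff=(0.7,55),gt=(6,5),sgn=1):
    """goff: (t,zf) of grip point in filter; gt: grip point rel TCP (ex,z) where ex=-tool x"""
    s=S[n];o=ctrl.get_obs();M=R.from_rotvec(o['orientation']).as_matrix()
    ex=-M[:,0]*1;ex[2]=0;ex/=np.linalg.norm(ex);ey=np.array([-ex[1],ex[0],0]);ez=np.array([0,0,1.])
    G=o['tool_pos']+ex*gt[0]/1000+ez*gt[1]/1000
    tiles=[]
    for th in thetas:
        T=np.radians(th)
        zf=-np.sin(T)*ex+np.cos(T)*ez;t=np.cos(T)*ex+np.sin(T)*ez
        O=G-goff[0]/1000*t-goff[1]/1000*zf
        a=cv2.resize(np.clip(s['pixels'][c[1]:c[3],c[0]:c[2],::-1].astype(float)*1.5,0,255).astype(np.uint8),None,fx=f,fy=f,interpolation=cv2.INTER_CUBIC)
        for tt in(-4,4):
            P=[O+tt/1000*t+w/1000*ey+z/1000*zf for w,z in((-25,0),(25,0),(25,46),(10,46),(10,60),(-10,60),(-10,46),(-25,46),(-25,0))]
            q=((proj(s,P)-np.array(c[:2])+.5)*f).astype(int)
            cv2.polylines(a,[q.reshape(-1,1,2)],False,(0,255,0) if tt<0 else (0,0,255),1)
        cv2.putText(a,str(th),(5,15),0,.5,(255,0,0));tiles.append(a)
    k=len(tiles)
    cv2.imwrite('pics/'+fn,np.hstack(tiles))
E
python3 - <<'E'
from ovf import *
S={n:snapshot(n) for n in('side','top')}
overlay(S,'side',(340,95,390,140),5,'o12.png',(0,15,30))
E
```

```text
(no output)
```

View pics/o12.png

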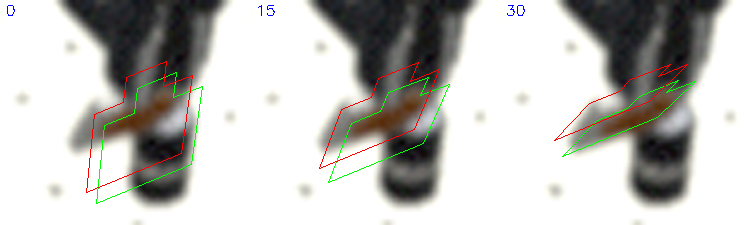

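```bash
python3 - <<'E'
from ovf import *
L=[snapshot('side')['pixels'].astype(float) for _ in range(6)]
s=snapshot('side');s['pixels']=np.mean(L,0);pickle.dump(s,open('sA.pkl','wb'))
crop(s['pixels'],(345,95,385,140),16,'z12.png')
overlay({'side':s},'side',(340,95,390,140),5,'o13.png',(18,22,26),goff=(0.7,55),gt=(3,5))
overlay({'side':s},'side',(340,95,390,140),5,'o14.png',(18,22,26),goff=(0.7,50),gt=(0,5))
s=snapshot('top');crop(s['pixels'],(330,150,440,240),7,'t12.png')
E
```

```text
(no output)
```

View pics/z12.png

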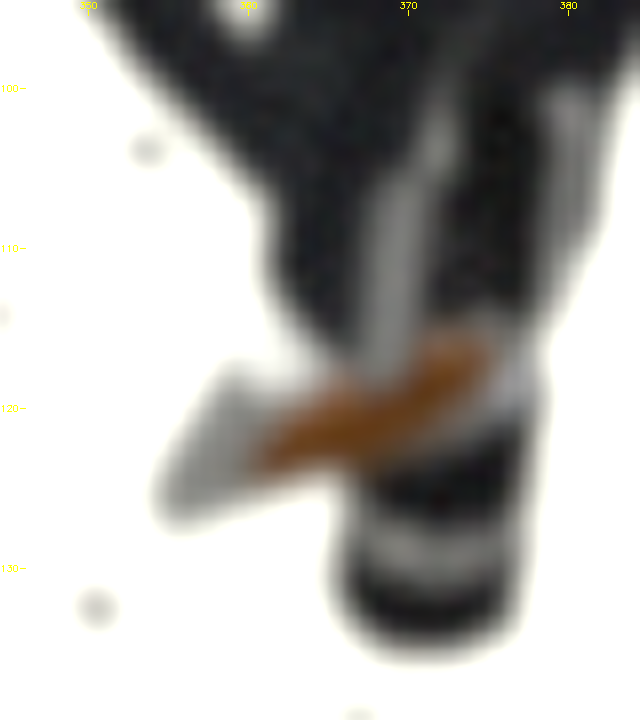

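View pics/o13.png

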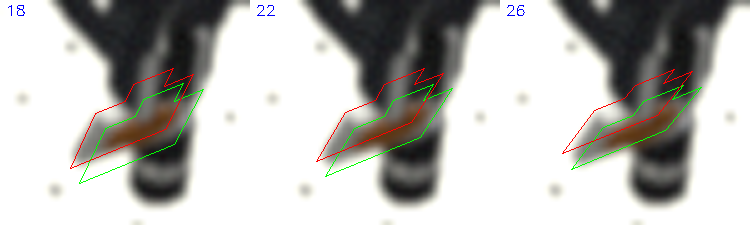

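View pics/o14.png

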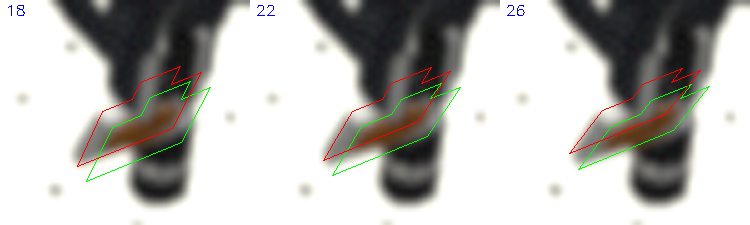

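View pics/t12.png

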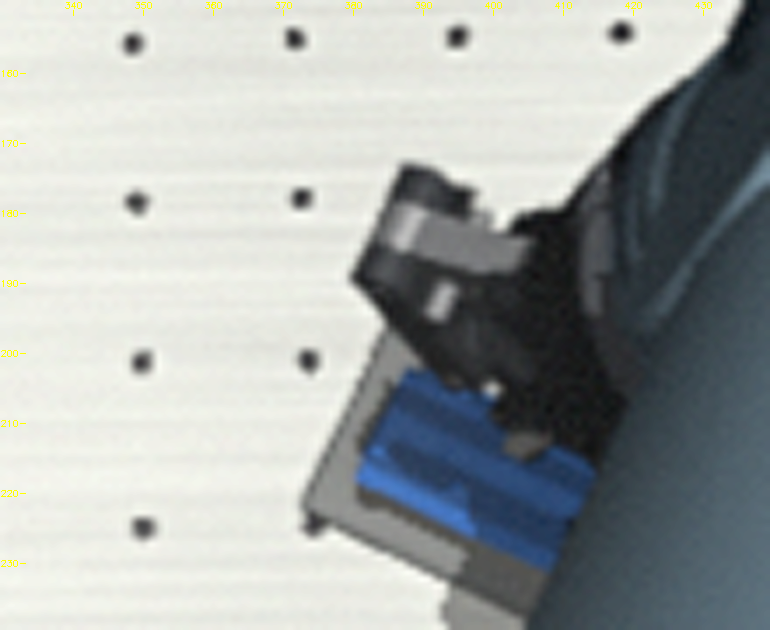

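```bash
python3 - <<'E'
from ovf import *
s=pickle.load(open('s1.pkl','rb'))
print(onz(s['top'],(304,274),.01),onz(s['side'],(360,248),.01))
c=np.array([.5407,.1362]);ey=np.array([-.7071,-.7071])
print(c+ey*.11)
goto([*(c+ey*.12),.20],135)
E
```

```text
[ 0.45077005 -0.00419085  0.01      ] [ 0.45002275 -0.00188993  0.01      ]
[0.462919 0.058419]
t 9.8 pos [ 0.5475 -0.1877  0.2017] yaw 63.15 tilt 0.9 gap 0.201 F [-0.3 -0.6  0.2] j7 1.65
shift cm [18.97 17.19  0.47] turn -71.85
```

Request:
{"fn": "play_rows", "kwargs": {
  "deltas": [2,1.8,0,-9,4.5,4,0,-18,7,6.5,0,-27,9.5,9,0,-36,12,11,0,-45]
}}

```text
clock: 10.42
tool_pos: [0.4898, -0.0341, 0.2036]
orientation: [0.502, -3.088, -0.014]
force: [1.4, -0.1, -0.6]
finger_gap: 0.204
```

```bash
python3 -c "
from h import *
goto([.456,.0515,.2],135)"
```

```text
t 10.43 pos [ 0.4898 -0.0341  0.2036] yaw 108.46 tilt 0.9 gap 0.204 F [ 1.4 -0.1 -0.6] j7 1.99
shift cm [0.49 9.19 0.46] turn -26.54
```

Request:
{"fn": "play_rows", "kwargs": {
  "deltas": [0.2,2.5,0.3,-9,0.3,5,0.3,-18,0.5,7.5,0.4,-26.5,0.5,9.2,0.4,-26.5,0.5,9.2,0.4,-26.5]
}}

```text
clock: 11.05
tool_pos: [0.4554, 0.0527, 0.2005]
orientation: [1.202, -2.891, -0.019]
force: [0.9, 0.0, -0.9]
finger_gap: 0.202
```

```bash
python3 - <<'E'
from ovf import *
goto([.456,.0515,.12],135)
S={n:snapshot(n) for n in('side','top')}
overlay(S,'side',(255,130,345,240),3.5,'o15.png',(15,22),gt=(3,5))
overlay(S,'top',(220,190,340,290),3,'o16.png',(15,22),gt=(3,5))
print(ctrl.get_obs()['joints'])
E
```

```text
t 11.05 pos [0.4554 0.0527 0.2005] yaw 135.13 tilt 0.92 gap 0.202 F [ 0.9  0.  -0.9] j7 2.2
shift cm [ 0.01 -0.25  8.05] turn 0.13
[-0.77667364  0.04931385  0.60432191  2.08702497 -0.04297621  1.02680417
  2.20488113]
```

View pics/o15.png

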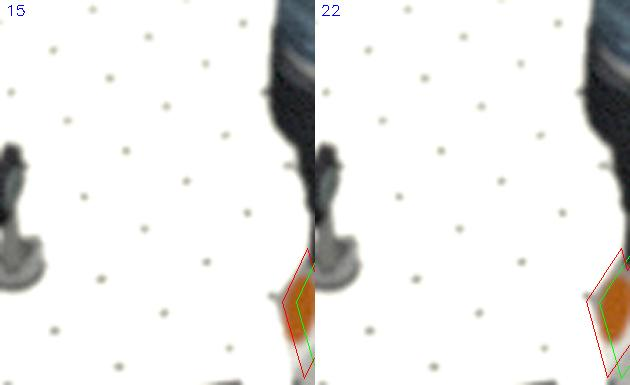

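View pics/o16.png

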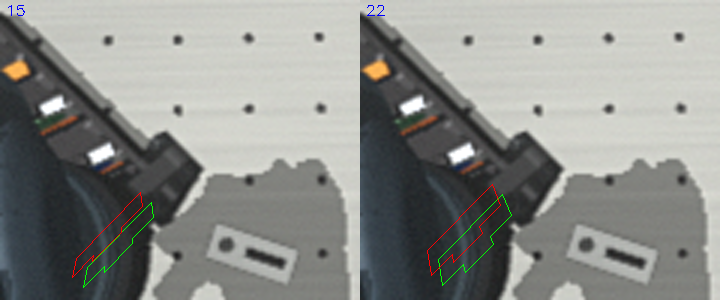

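```bash
python3 - <<'E'
from ovf import *
S={'side':snapshot('side')}
overlay(S,'side',(315,185,385,255),5,'o15.png',(15,25),gt=(3,5))
crop(S['side']['pixels'],(315,185,385,255),9,'z15.png',proj(S['side'],[ctrl.get_obs()['tool_pos']]))
E
```

```text
(no output)
```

View pics/o15.png

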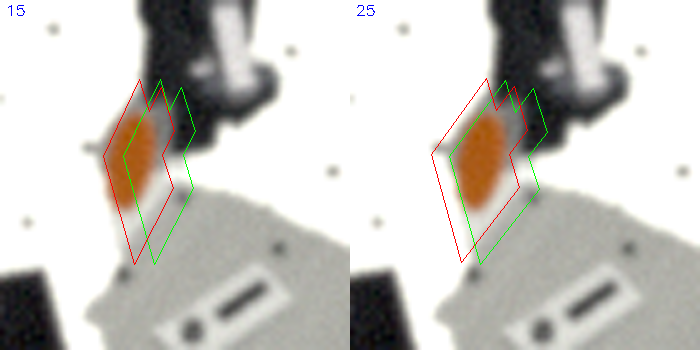

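View pics/z15.png

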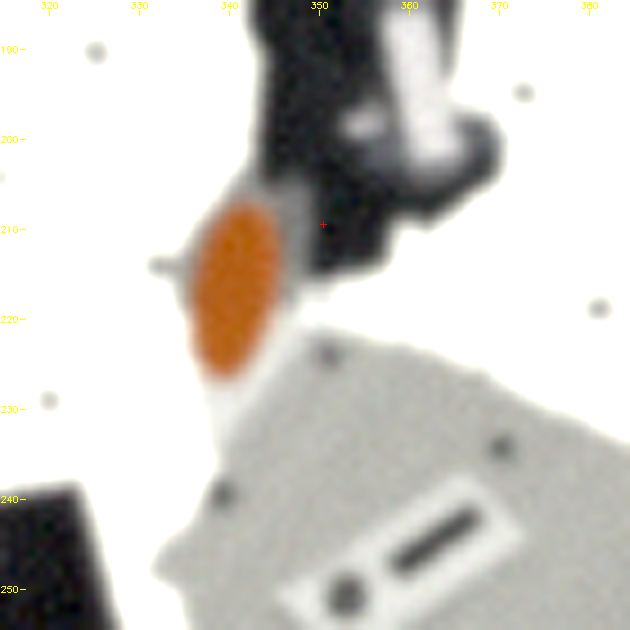

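```bash
cat > wf.py <<'E'
from h import *
from scipy.optimize import least_squares
def win(s,c,dbg=0):
    im=s['pixels'].astype(float);m=np.zeros(im.shape[:2]);r=im[:,:,0];b=im[:,:,2]
    w=np.clip((r-b)/60.,0,1);m[c[1]:c[3],c[0]:c[2]]=w[c[1]:c[3],c[0]:c[2]]
    m[m<.25]=0
    k=cv2.moments(m.astype(np.float32));cx,cy=k['m10']/k['m00'],k['m01']/k['m00']
    return np.array([cx,cy]),np.array([[k['mu20'],k['mu11']],[k['mu11'],k['mu02']]])/k['m00'],k['m00']
def fitw(s,c,tface=0.,wz=23.):
    cen,cov,A=win(s,c)
    o=ctrl.get_obs();M=R.from_rotvec(o['orientation']).as_matrix()
    ex=-M[:,0];ex[2]=0;ex/=np.linalg.norm(ex);ey=np.array([-ex[1],ex[0],0]);ez=np.array([0,0,1.])
    al=np.linspace(0,2*np.pi,40,endpoint=False)
    def f(p):
        T=p[0];zf=-np.sin(T)*ex+np.cos(T)*ez;t=np.cos(T)*ex+np.sin(T)*ez
        C=o['tool_pos']+ex*p[1]/1000+ez*p[2]/1000  # window centre
        P=C+tface/1000*t+.0185*(np.cos(al)[:,None]*ey+np.sin(al)[:,None]*zf)
        q=proj(s,P);m=q.mean(0);V=np.cov(q.T,bias=True)/2
        d=cv2.contourArea(q.astype(np.float32))
        e=(V-cov)
        return np.r_[(m-cen)*2,[e[0,0],e[1,1],e[0,1]*1.4]/np.sqrt(np.trace(cov))]
    best=None
    for t0 in (-.2,.1,.4):
        r=least_squares(f,[t0,5,-30],x_scale=[.1,5,5])
        if best is None or r.cost<best.cost:best=r
    T,a,b=best.x
    # filter top & origin rel TCP in (ex,z)
    O=np.array([a,b])-wz*np.array([-np.sin(T),np.cos(T)])
    print('lean deg',round(np.degrees(T),1),'win centre rel TCP',np.round([a,b],1),'origin rel TCP',np.round(O,1),'cost',round(best.cost,3),'cen',cen,'A',A,'res',np.round(best.fun,2))
    return best.x
E
python3 - <<'E'
from wf import *
s=snapshot('side')
for tf in(0,4):fitw(s,(325,195,360,235),tf)
E
```

```text
lean deg 28.7 win centre rel TCP [ 17.3 -17.2] origin rel TCP [ 28.4 -37.3] cost 0.033 cen [340.68637611 216.57990449] A 164.05000045895576 res [-0.   -0.    0.1  -0.15  0.18]
lean deg 28.7 win centre rel TCP [ 13.8 -19.1] origin rel TCP [ 24.9 -39.3] cost 0.033 cen [340.68637611 216.57990449] A 164.05000045895576 res [-0.   -0.    0.1  -0.15  0.18]
```

Request:
{"fn": "play_rows", "kwargs": {
  "deltas": [0.4,-0.2,3,0,0.4,-0.2,6,0,0.4,-0.2,9,0,0.4,-0.2,11.3,0,0.4,-0.2,11.3,0]
}}

```text
clock: 11.88
tool_pos: [0.4517, 0.0455, 0.0862]
orientation: [1.19, -2.891, -0.017]
force: [-0.4, -0.4, -0.8]
finger_gap: 0.198
```

```bash
python3 - <<'E'
from wf import *
goto([.4534,.0489,.087],135)
s=snapshot('side')
crop(s['pixels'],(270,210,390,310),6,'z16.png',proj(s,[ctrl.get_obs()['tool_pos']]))
E
```

```text
t 11.88 pos [0.4517 0.0455 0.0862] yaw 134.75 tilt 1.05 gap 0.198 F [-0.4 -0.4 -0.8] j7 2.36
shift cm [-0.36  0.13 -0.08] turn -0.25
```

View pics/z16.png

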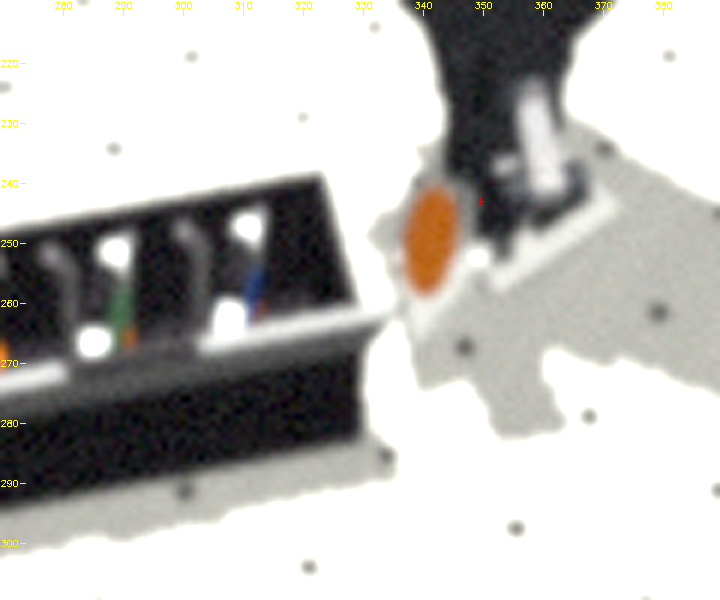

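Request:
{"fn": "play_rows", "kwargs": {
  "deltas": [-0.7,0,0,-0.2,-1.3,0,0,-0.2,-1.8,0,-0.25,-0.2,-2.2,0,-0.4,-0.2,-2.2,0,-0.4,-0.2]
}}

```text
clock: 12.55
tool_pos: [0.4676, 0.06, 0.0909]
orientation: [1.196, -2.889, -0.015]
force: [-2.8, -3.4, 0.7]
finger_gap: 0.202
```

```bash
python3 - <<'E'
from wf import *
goto([.4534,.0489,.087],135)
s=snapshot('side')
crop(s['pixels'],(290,220,370,290),8,'z17.png',proj(s,[ctrl.get_obs()['tool_pos']]))
fitw(s,(327,225,355,270),4)
E
```

```text
t 12.55 pos [0.4676 0.06   0.0909] yaw 134.96 tilt 1.02 gap 0.202 F [-2.8 -3.4  0.7] j7 2.35
shift cm [1.79 0.21 0.41] turn -0.04
lean deg 24.7 win centre rel TCP [ 12.2 -19.2] origin rel TCP [ 21.8 -40.1] cost 0.007 cen [331.40986486 249.97283784] A 123.33333349227905 res [-0.   -0.    0.07 -0.03  0.09]
```

View pics/z17.png

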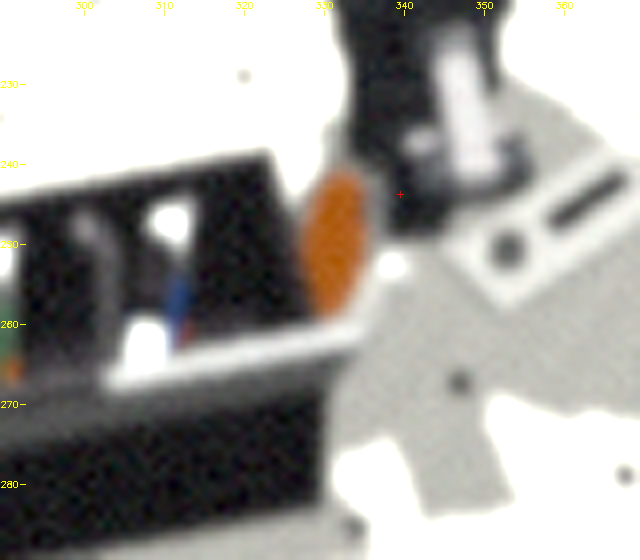

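Request:
{"fn": "play_rows", "kwargs": {
  "deltas": [-0.4,0,-0.15,0,-0.8,0,-0.25,0,-1.2,0,-0.35,0,-1.6,0,-0.4,0,-1.6,0,-0.4,0]
}}

```text
clock: 13.22
tool_pos: [0.4772, 0.0696, 0.0942]
orientation: [1.192, -2.885, -0.015]
force: [-3.8, -5.9, 1.0]
finger_gap: 0.2
```

```bash
python3 - <<'E'
from wf import *
goto([.4534,.0489,.087],135)
s=snapshot('side')
crop(s['pixels'],(290,220,370,290),8,'z18.png',proj(s,[ctrl.get_obs()['tool_pos']]))
E
```

```text
t 13.22 pos [0.4772 0.0696 0.0942] yaw 134.9 tilt 1.24 gap 0.2 F [-3.8 -5.9  1. ] j7 2.33
shift cm [3.14 0.21 0.77] turn -0.1
```

View pics/z18.png

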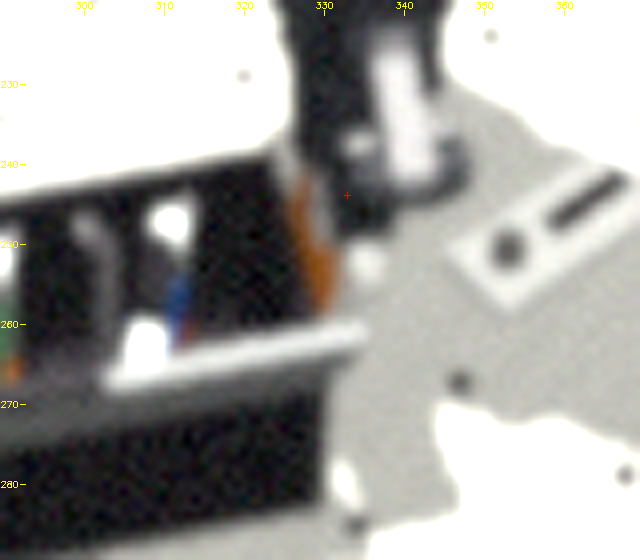

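Request:
{"fn": "play_rows", "kwargs": {
  "deltas": [-0.4,0,-0.05,0,-0.7,0,-0.1,0,-0.9,0,-0.1,0,-0.9,0,-0.1,0]
}}

```text
clock: 13.78
tool_pos: [0.4816, 0.0741, 0.0945]
orientation: [1.19, -2.881, -0.014]
force: [-3.2, -4.9, 1.4]
finger_gap: 0.199
```

Request:
{"fn": "play_rows", "kwargs": {
  "deltas": [0.3,0,-0.2,0,0.8,0,-2,0,0.8,0,-5,0,0.8,0,-8,0,0.8,0,-8,0]
}}

```text
clock: 14.4
tool_pos: [0.4819, 0.0708, 0.1781]
orientation: [1.194, -2.891, -0.017]
force: [0.1, -0.3, -0.6]
finger_gap: 0.205
```

```bash
python3 - <<'E'
from wf import *
from ovf import overlay
goto([.4534,.0489,.087],135)
s=snapshot('side')
crop(s['pixels'],(300,180,370,260),8,'z19.png',proj(s,[ctrl.get_obs()['tool_pos']]))
fitw(s,(310,180,350,260),4)
overlay({'side':s},'side',(300,180,370,260),5,'o19.png',(0,8),gt=(3,5))
E
```

```text
t 14.4 pos [0.4819 0.0708 0.1781] yaw 134.89 tilt 0.99 gap 0.205 F [ 0.1 -0.3 -0.6] j7 2.24
shift cm [3.49 0.32 9.15] turn -0.11
lean deg 0.9 win centre rel TCP [  4.5 -24.9] origin rel TCP [  4.9 -47.9] cost 1.802 cen [327.88407612 227.38482725] A 66.5666666328907 res [ 0.01  0.03 -0.46  1.81  0.35]
```

View pics/z19.png

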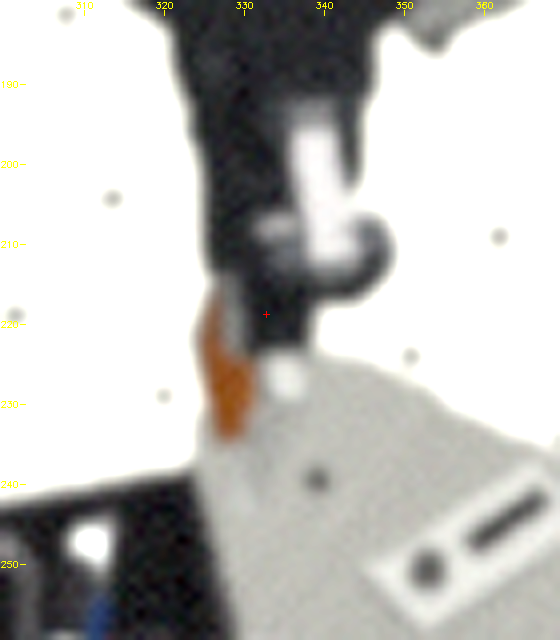

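View pics/o19.png

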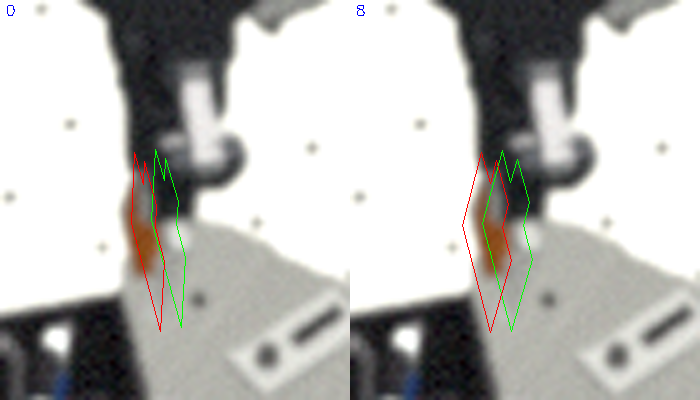

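```bash
python3 - <<'E'
from wf import *
goto([.5689,.1640,.190],135)
print(ctrl.get_obs()['joints'])
E
```

```text
t 14.45 pos [0.4802 0.0704 0.1764] yaw 134.9 tilt 1.19 gap 0.206 F [-0.5  0.3 -1.3] j7 2.24
shift cm [-12.87   0.39  -1.51] turn -0.1
[-0.78824946  0.1571186   0.61270955  2.04856024 -0.11606064  0.98704237
  2.23920461]
```

Request:
{"fn": "play_rows", "kwargs": {
  "deltas": [-2,0,-0.7,0,-5,0.1,-1.5,0,-8,0.2,-1.5,0,-11,0.3,-1.5,0,-12.9,0.4,-1.5,-0.1]
}}

```text
clock: 15.08
tool_pos: [0.5693, 0.1668, 0.1883]
orientation: [1.198, -2.884, -0.018]
force: [-0.1, -0.1, -1.3]
finger_gap: 0.201
```

Request:
{"fn": "play_rows", "kwargs": {
  "deltas": [0,0,0,0,0,0,0,0]
}}

```text
clock: 15.32
tool_pos: [0.5682, 0.1664, 0.1871]
orientation: [1.197, -2.882, -0.018]
force: [0.4, -0.2, -1.0]
finger_gap: 0.201
```

```bash
python3 - <<'E'
from wf import *
from ovf import overlay
goto([.5689,.1640,.135],135)
S={n:snapshot(n) for n in('side','top')};s=S['side']
crop(s['pixels'],(230,180,310,290),7,'z20.png',proj(s,[ctrl.get_obs()['tool_pos']]))
crop(S['top']['pixels'],(140,150,280,290),5,'t20.png',proj(S['top'],[ctrl.get_obs()['tool_pos']]))
overlay({'side':s},'side',(230,190,310,270),5,'o20.png',(0,5),goff=(0,47),gt=(5,0))
E
```

```text
t 15.32 pos [0.5682 0.1664 0.1871] yaw 135.09 tilt 1.36 gap 0.201 F [ 0.4 -0.2 -1. ] j7 2.2
shift cm [ 0.05 -0.32  5.2 ] turn 0.09
```

View pics/z20.png

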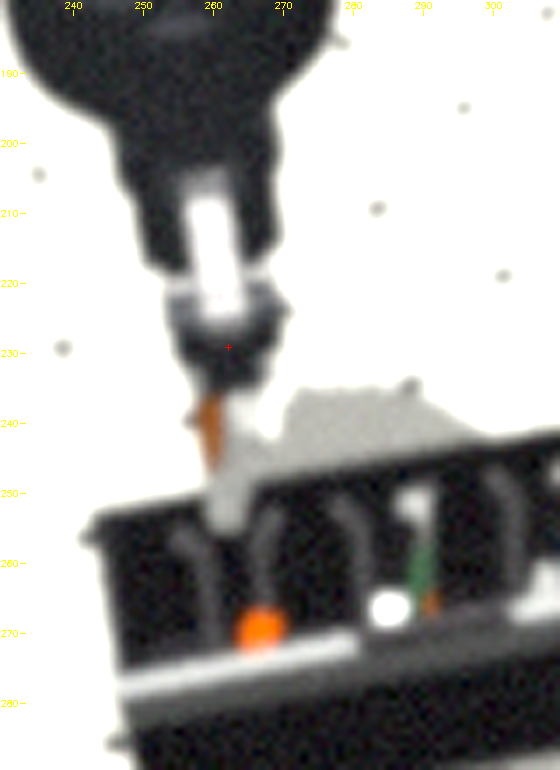

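View pics/t20.png

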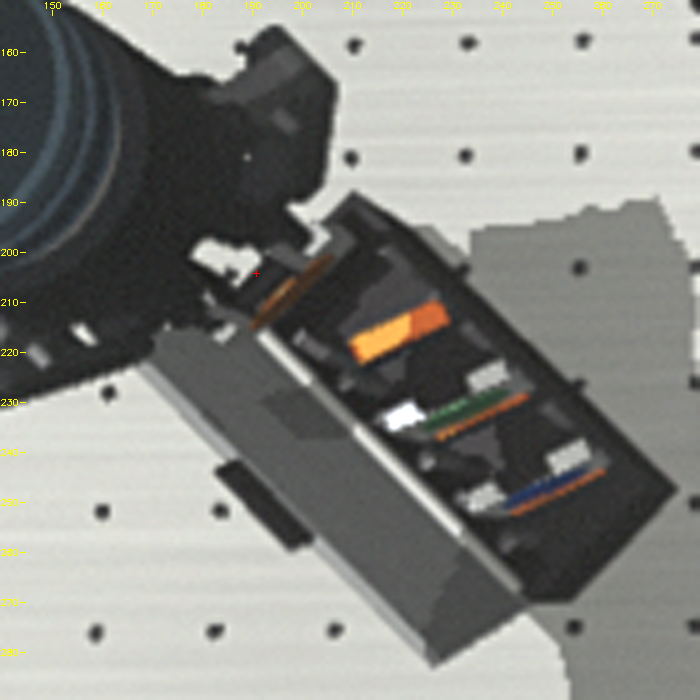

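View pics/o20.png

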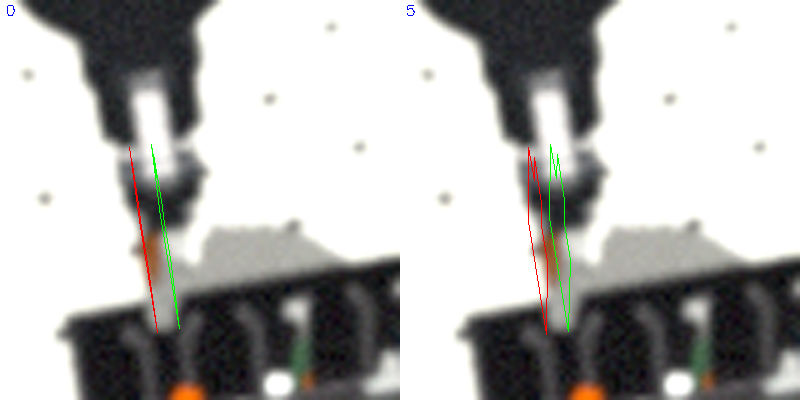

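```bash
python3 - <<'E'
from wf import *
s=snapshot('side');c=np.array([.5406,.1357,0]);exc=np.array([-.7071,.7071,0]);eyc=np.array([-.7071,-.7071,0])
# intersect with plane case x = 27mm
for uv in [(262,255.5),(261.5,254)]:
    o,d=ray(s,uv); k=(.0272-(o-c)@exc)/(d@exc); P=o+k*d; print(P,'case y',(P-c)@eyc,'z',P[2])
# side rib lines inner edges near z=65/52 at x=-21
for uv in [(259.5,262),(266.5,262),(258,256),(268.5,253.5)]:
    o,d=ray(s,uv); k=(-.021-(o-c)@exc)/(d@exc); P=o+k*d; print('rib',np.round((P-c)@eyc,4),'z',P[2])
E
```

```text
[0.5552894  0.18885637 0.1432865 ] case y -0.04797374531437517 z 0.1432864996790537
[0.55565708 0.18922406 0.14851035] case y -0.04849372812050446 z 0.14851034994757917
rib -0.0536 z 0.04432566648492464
rib -0.0398 z 0.039672541841892506
rib -0.0548 z 0.0673916075073786
rib -0.0338 z 0.06981627221461029
```

Request:
{"fn": "play_rows", "kwargs": {
  "deltas": [0.2,-0.25,2,0,0.2,-0.25,4,0,0.2,-0.25,5.8,0,0.2,-0.25,6.2,0,0.2,-0.25,6.2,0]
}}

```text
clock: 16.1
tool_pos: [0.5675, 0.1627, 0.1255]
orientation: [1.195, -2.884, -0.018]
force: [-0.9, -0.3, -0.6]
finger_gap: 0.201
```

```bash
python3 - <<'E'
from wf import *
c=np.array([.5406,.1357,0]);exc=np.array([-.7071,.7071,0]);eyc=np.array([-.7071,-.7071,0])
goto([.5675,.1640,.115],135)
s=snapshot('side');p=ctrl.get_obs()['tool_pos'];print('case x,y',(p-c)@exc,(p-c)@eyc)
crop(s['pixels'],(230,210,310,290),8,'z21.png',proj(s,[p]))
E
```

```text
t 16.1 pos [0.5675 0.1627 0.1255] yaw 135.02 tilt 1.33 gap 0.201 F [-0.9 -0.3 -0.6] j7 2.24
shift cm [-0.11  0.08  1.05] turn 0.02
case x,y -0.0002721755386685751 -0.038621172181062605
```

View pics/z21.png

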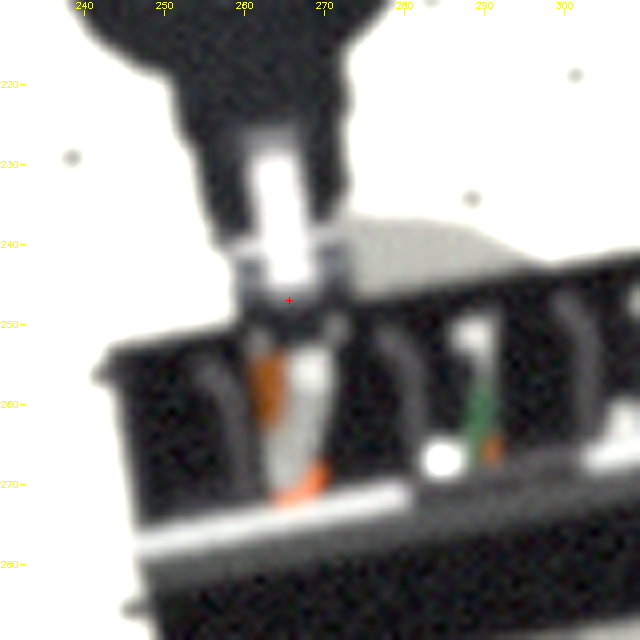

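```bash
python3 - <<'E'
from wf import *
s=snapshot('side');c=np.array([.5406,.1357,0]);exc=np.array([-.7071,.7071,0]);eyc=np.array([-.7071,-.7071,0])
for uv,x in [((265.7,269.5),.025),((268.2,255),.017),((270.2,253),.0)]:
    o,d=ray(s,uv); k=(x-(o-c)@exc)/(d@exc); P=o+k*d; print('case y',(P-c)@eyc,'z',P[2])
E
```

```text
case y -0.04460416291944193 z 0.08909279713204987
case y -0.03641160597025135 z 0.12510537683271694
case y -0.031476456403293065 z 0.10378369655821873
```

Request:
{"fn": "play_rows", "kwargs": {
  "deltas": [-0.05,0,0.6,0,-0.1,0,1.2,0,-0.1,0,1.8,0,-0.1,0,2.2,0,-0.1,0,2.2,0]
}}

```text
clock: 16.82
tool_pos: [0.5678, 0.1633, 0.1036]
orientation: [1.195, -2.884, -0.018]
force: [-0.0, 0.8, -0.8]
finger_gap: 0.203
```

```bash
cat > st.py <<'E'
from wf import *
import sys
c=np.array([.5406,.1357,0]);exc=np.array([-.7071,.7071,0]);eyc=np.array([-.7071,-.7071,0])
goto([.5675,.1640,.115],135)
s=snapshot('side');o=ctrl.get_obs();p=o['tool_pos'];print('case x,y',np.round([(p-c)@exc,(p-c)@eyc,p[2]],4),'F case',np.round([o['force']@exc,o['force']@eyc,o['force'][2]],1))
if len(sys.argv)>1: crop(s['pixels'],(230,210,310,290),8,sys.argv[1],proj(s,[p]))
E
python3 st.py z22.png
```

```text
t 16.82 pos [0.5678 0.1633 0.1036] yaw 135.01 tilt 1.31 gap 0.203 F [-0.   0.8 -0.8] j7 2.25
shift cm [-0.01  0.09 -1.14] turn 0.01
case x,y [ 0.0003 -0.0388  0.1037] F case [ 1.3 -0.6 -0.5]
```

View pics/z22.png

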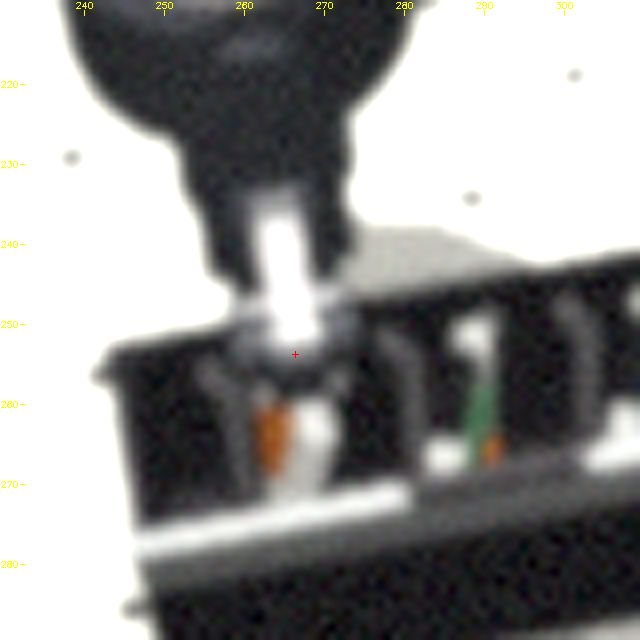

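Request:
{"fn": "play_rows", "kwargs": {
  "deltas": [-0.1,0,0.4,0,-0.1,0,0.8,0,-0.2,0,1.1,0,-0.2,0,1.1,0]
}}

```text
clock: 17.38
tool_pos: [0.569, 0.1646, 0.0923]
orientation: [1.195, -2.884, -0.018]
force: [-0.6, -0.1, -0.8]
finger_gap: 0.207
```

```bash
python3 st.py z23.png
```

```text
t 17.38 pos [0.569  0.1646 0.0923] yaw 135.0 tilt 1.32 gap 0.207 F [-0.6 -0.1 -0.8] j7 2.26
shift cm [ 0.18  0.1  -2.27] turn -0.0
case x,y [ 0.0004 -0.0405  0.0925] F case [-0.3  0.1 -0.7]
```

View pics/z23.png

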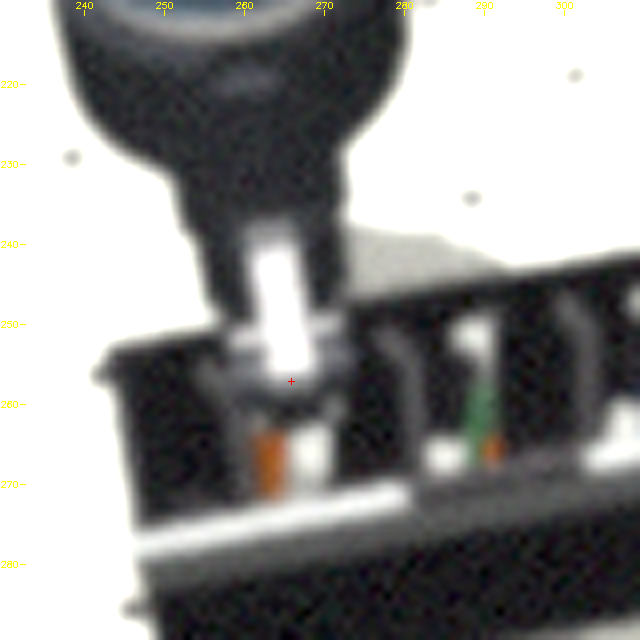

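Request:
{"fn": "play_rows", "kwargs": {
  "deltas": [-0.1,0,0.4,0,-0.1,0,0.8,0,-0.2,0,1.2,0,-0.2,0,1.2,0]
}}

```text
clock: 17.92
tool_pos: [0.5704, 0.1661, 0.0801]
orientation: [1.196, -2.884, -0.017]
force: [-0.6, 0.7, -1.1]
finger_gap: 0.205
```

```bash
python3 st.py z24.png
```

```text
t 17.93 pos [0.5704 0.1661 0.0801] yaw 135.03 tilt 1.28 gap 0.205 F [-0.6  0.7 -1.1] j7 2.27
shift cm [ 0.4   0.11 -3.48] turn 0.03
case x,y [ 0.0005 -0.0425  0.0801] F case [-1.1 -0.7 -0.9]
```

View pics/z24.png

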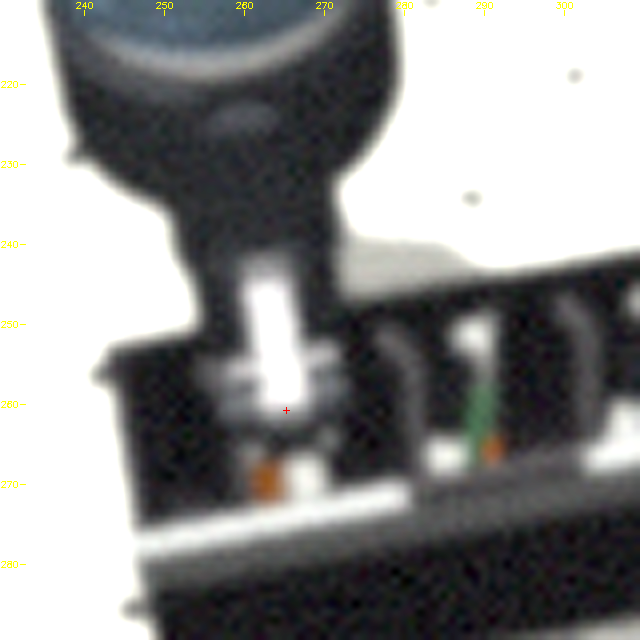

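Request:
{"fn": "play_rows", "kwargs": {
  "deltas": [0,0,0.2,0,0,0,0.4,0,0,0,0.4,0]
}}

```text
clock: 18.35
tool_pos: [0.571, 0.1667, 0.0769]
orientation: [1.197, -2.885, -0.018]
force: [-0.4, 1.4, 5.0]
finger_gap: 0.201
```

```bash
python3 st.py
```

```text
t 18.35 pos [0.571  0.1667 0.0769] yaw 135.04 tilt 1.21 gap 0.201 F [-0.4  1.4  5. ] j7 2.27
shift cm [ 0.48  0.12 -3.8 ] turn 0.04
case x,y [ 0.0004 -0.0433  0.0769] F case [0.2 0.1 4.1]
```

Request:
{"fn": "play_rows", "kwargs": {
  "deltas": [0,0,0,0,0,0,0,0,0,0,-0.3,0,0,0,-1.5,0,0,0,-4,0],
  "fingers": 31
}}

```text
clock: 19.02
tool_pos: [0.5709, 0.1662, 0.1168]
orientation: [1.195, -2.883, -0.017]
force: [0.1, -0.7, 0.8]
finger_gap: 0.309
```

Request:
{"fn": "play_rows", "kwargs": {
  "deltas": [0,0,-2,0,0,0,-4,0,0,0,-4,0],
  "fingers": 0
}}

```text
clock: 19.4
tool_pos: [0.5736, 0.1664, 0.1593]
orientation: [1.197, -2.888, -0.018]
force: [0.0, -0.3, 0.3]
finger_gap: 0.001
```

```bash
python3 st.py z25.png; python3 -c "
from h import *
s=snapshot('top');crop(s['pixels'],(160,180,290,290),6,'t25.png')"
```

```text
t 19.4 pos [0.5736 0.1664 0.1593] yaw 135.02 tilt 1.1 gap 0.001 F [ 0.  -0.3  0.3] j7 2.22
shift cm [0.56 0.19 4.44] turn 0.02
case x,y [-0.0009 -0.0441  0.1579] F case [-1.4 -0.  -0.3]
```

View pics/z25.png

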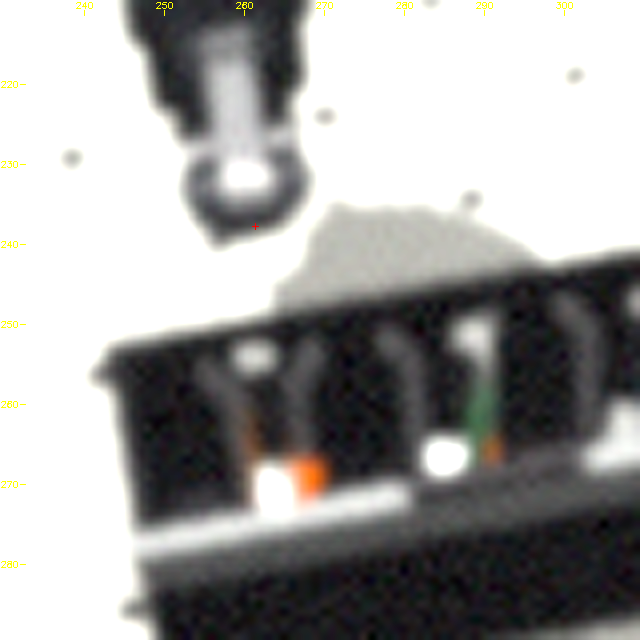

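View pics/t25.png

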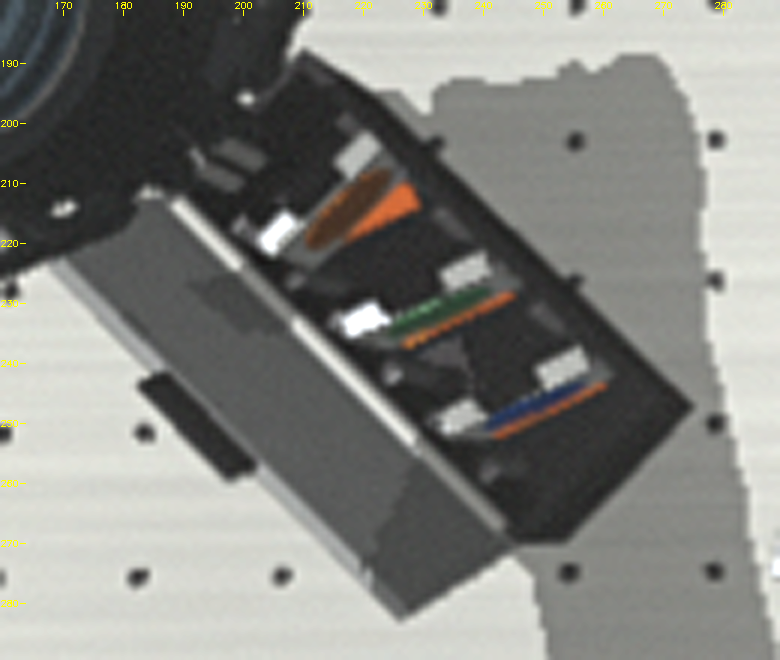

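```bash
python3 - <<'E'
from h import *
S={n:snapshot(n) for n in('side','top')}
c=np.array([.5406,.1357,0]);exc=np.array([-.7071,.7071,0]);eyc=np.array([-.7071,-.7071,0])
for a,b in [((205.5,218.3),(263.5,270.8)),((219.1,205),(261.3,253.8))]:
    x,e=tri([ray(S['top'],a),ray(S['side'],b)]);print(np.round([(x-c)@exc,(x-c)@eyc,x[2]],4),e)
E
```

```text
[ 0.0173 -0.0473  0.0711] [np.float64(0.0017658448946744239), np.float64(0.0017658448946745993)]
[-0.0192 -0.0462  0.0743] [np.float64(0.0018811877330367737), np.float64(0.0018811877330368644)]
```

Request:
{"fn": "play_rows", "kwargs": {
  "deltas": [0.1,0,2,0,0.2,0,4,0,0.2,0,6,0,0.2,0,6.4,0,0.2,0,6.6,0]
}}

```text
clock: 20.23
tool_pos: [0.5678, 0.1645, 0.0893]
orientation: [1.194, -2.881, -0.017]
force: [-0.6, -0.6, 0.6]
finger_gap: 0.002
```

```bash
python3 st.py z26.png
```

```text
t 20.23 pos [0.5678 0.1645 0.0893] yaw 135.03 tilt 1.46 gap 0.002 F [-0.6 -0.6  0.6] j7 2.26
shift cm [ 0.1   0.03 -2.57] turn 0.03
case x,y [ 0.0009 -0.0399  0.0897] F case [-0.6  0.1  0. ]
```

View pics/z26.png

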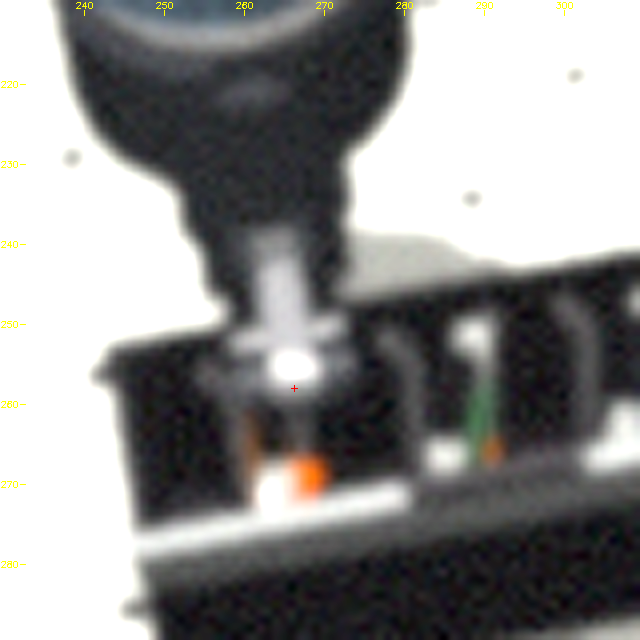

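Request:
{"fn": "play_rows", "kwargs": {
  "deltas": [-0.6,-0.1,0,0,-0.6,-0.1,0.2,0,-0.6,-0.1,0.5,0,-0.6,-0.1,0.8,0,-0.6,-0.1,0.8,0]
}}

```text
clock: 20.9
tool_pos: [0.5732, 0.1683, 0.0819]
orientation: [1.195, -2.882, -0.017]
force: [0.2, 0.3, 2.0]
finger_gap: 0.002
```

```bash
python3 st.py
```

```text
t 20.9 pos [0.5732 0.1683 0.0819] yaw 135.03 tilt 1.38 gap 0.002 F [0.2 0.3 2. ] j7 2.27
shift cm [ 0.76  0.16 -3.3 ] turn 0.03
case x,y [ 0.     -0.0461  0.0818] F case [0.6 0.1 2. ]
```

Request:
{"fn": "play_rows", "kwargs": {
  "deltas": [0,0,0.2,0,0,0,0.4,0,0,0,0.5,0]
}}

```text
clock: 21.32
tool_pos: [0.5736, 0.1687, 0.0782]
orientation: [1.195, -2.883, -0.019]
force: [-2.2, -0.3, 7.8]
finger_gap: -0.0
```

```bash
python3 st.py z27.png
```

```text
t 21.32 pos [0.5736 0.1687 0.0782] yaw 135.03 tilt 1.35 gap -0.0 F [-2.2 -0.3  7.8] j7 2.27
shift cm [ 0.82  0.17 -3.67] turn 0.03
case x,y [-0.     -0.0466  0.0781] F case [0.5 0.2 6.3]
```

View pics/z27.png

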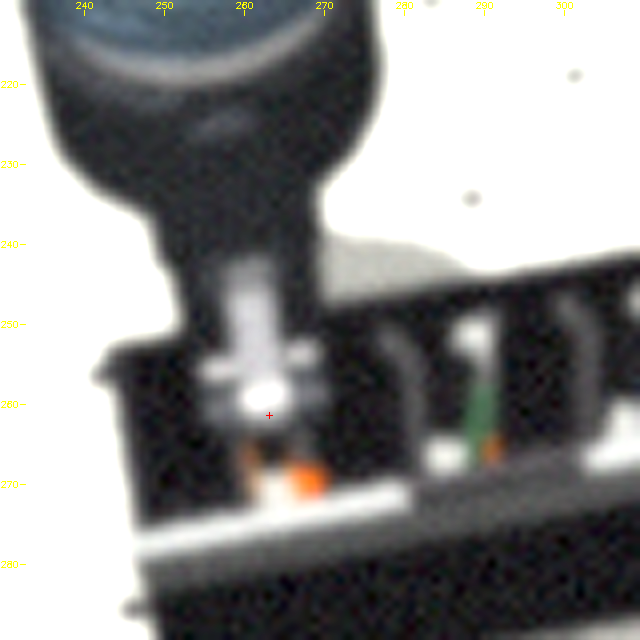

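Request:
{"fn": "play_rows", "kwargs": {
  "deltas": [0.05,0,0.3,0,0.05,0,0.5,0,0.05,0,0.7,0,0.05,0,0.8,0]
}}

```text
clock: 21.88
tool_pos: [0.5736, 0.1687, 0.0713]
orientation: [1.196, -2.884, -0.02]
force: [-2.5, 0.5, 7.7]
finger_gap: 0.001
```

```bash
python3 st.py z28.png
```

```text
t 21.88 pos [0.5736 0.1687 0.0713] yaw 135.03 tilt 1.32 gap 0.001 F [-2.5  0.5  7.7] j7 2.27
shift cm [ 0.82  0.18 -4.36] turn 0.03
case x,y [-0.     -0.0466  0.0712] F case [1.  0.1 6.8]
```

View pics/z28.png

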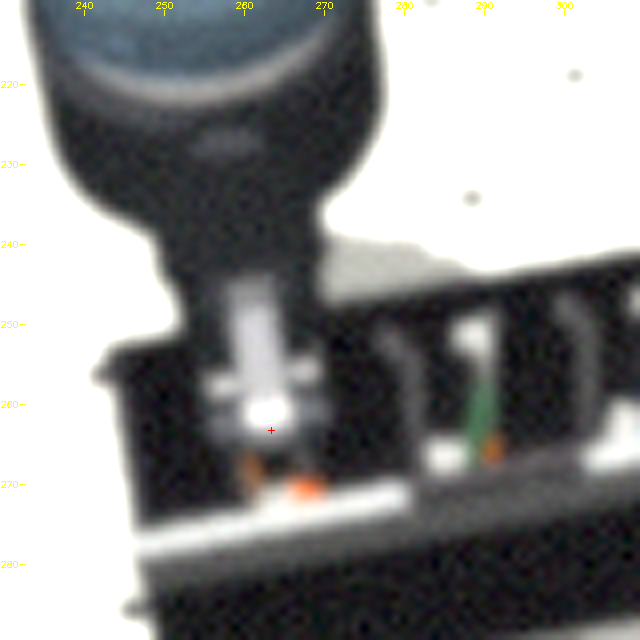

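Request:
{"fn": "play_rows", "kwargs": {
  "deltas": [0,0,0.1,0,0,0,0.2,0,0,0,0.2,0]
}}

```text
clock: 22.3
tool_pos: [0.5737, 0.1688, 0.0703]
orientation: [1.196, -2.884, -0.021]
force: [-2.5, 0.3, 7.5]
finger_gap: 0.0
```

Request:
{"fn": "play_rows", "kwargs": {
  "deltas": [0,0,0.1,0,0,0,0.2,0,0,0,0.2,0]
}}

```text
clock: 22.68
tool_pos: [0.5738, 0.1688, 0.0701]
orientation: [1.195, -2.884, -0.023]
force: [-3.1, -0.4, 11.4]
finger_gap: 0.0
```

Request:
{"fn": "play_rows", "kwargs": {
  "deltas": [0,0,-1.5,0,0.3,0,-3.2,0,2.5,0,-3.2,0,4.6,0,-3.2,0,4.6,0,-3.2,0]
}}

```text
clock: 23.3
tool_pos: [0.5413, 0.1344, 0.1032]
orientation: [1.191, -2.886, -0.023]
force: [0.3, 0.6, -0.2]
finger_gap: 0.001
```

```bash
python3 st.py z29.png
```

```text
t 23.3 pos [0.5413 0.1344 0.1032] yaw 134.86 tilt 1.41 gap 0.001 F [ 0.3  0.6 -0.2] j7 2.28
shift cm [-3.94  0.27 -1.23] turn -0.14
case x,y [-0.0011 -0.0012  0.1033] F case [-0.6 -0.5  0.2]
```

View pics/z29.png

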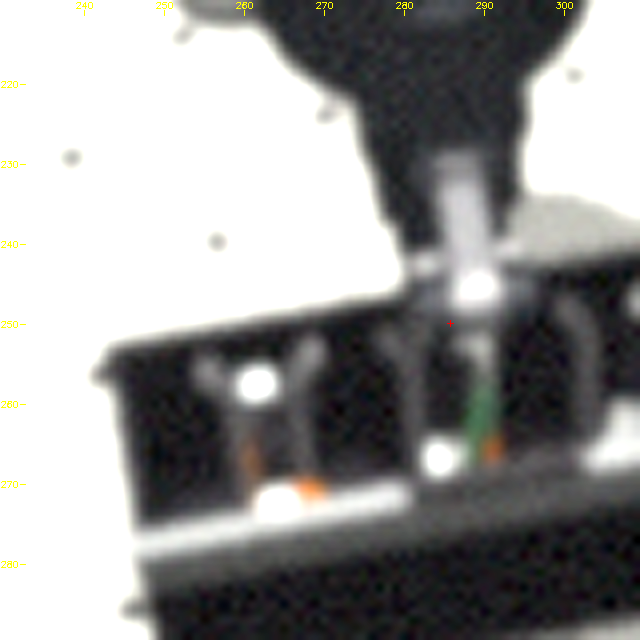

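Request:
{"fn": "play_rows", "kwargs": {
  "deltas": [0.1,0.1,0.8,0,0.1,0.1,1.6,0,0.1,0.1,2.1,0,0.1,0.1,2.4,0]
}}

```text
clock: 23.85
tool_pos: [0.54, 0.1361, 0.079]
orientation: [1.194, -2.885, -0.024]
force: [-3.1, 0.1, 4.7]
finger_gap: -0.003
```

```bash
python3 st.py z30.png
```

```text
t 23.85 pos [0.54   0.1361 0.079 ] yaw 134.95 tilt 1.42 gap -0.003 F [-3.1  0.1  4.7] j7 2.3
shift cm [-3.87  0.11 -3.65] turn -0.05
case x,y [0.0007 0.0001 0.079 ] F case [ 0.5 -0.2  0.5]
```

View pics/z30.png

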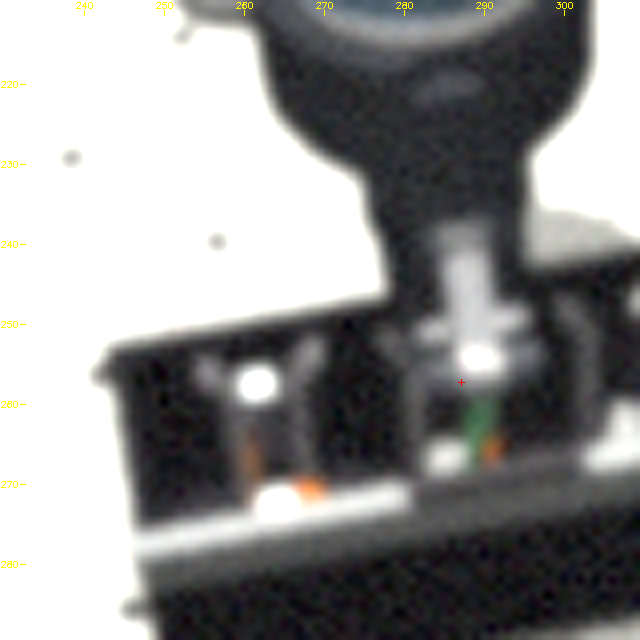

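Continue down to the stop.

Request:
{"fn": "play_rows", "kwargs": {
  "deltas": [0,0,0.3,0,0,0,0.6,0,0,0,0.8,0,0,0,0.8,0]
}}

```text
clock: 24.4
tool_pos: [0.5402, 0.1361, 0.0714]
orientation: [1.194, -2.886, -0.024]
force: [-1.3, -0.8, 3.0]
finger_gap: -0.004
```

```bash
python3 st.py z31.png
```

```text
t 24.4 pos [0.5402 0.1361 0.0714] yaw 134.94 tilt 1.39 gap -0.004 F [-1.3 -0.8  3. ] j7 2.31
shift cm [-3.85  0.14 -4.41] turn -0.06
case x,y [0.0006 0.     0.0714] F case [0.1 0.7 4.4]
```

View pics/z31.png

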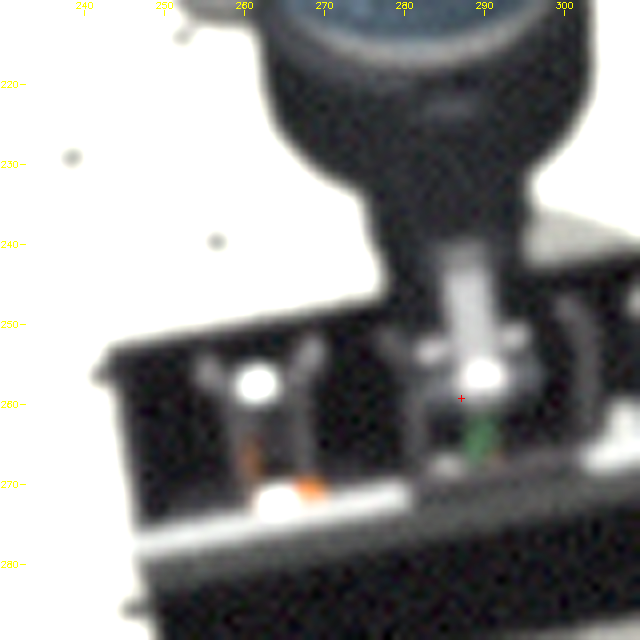

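Request:
{"fn": "play_rows", "kwargs": {
  "deltas": [0,0,0.1,0,0,0,0.2,0,0,0,0.3,0]
}}

```text
clock: 24.82
tool_pos: [0.5404, 0.1361, 0.07]
orientation: [1.193, -2.885, -0.025]
force: [-5.8, -0.3, 17.2]
finger_gap: 0.003
```

Request:
{"fn": "play_rows", "kwargs": {
  "deltas": [0,0,-1.5,0,0.3,0,-3.2,0,2.5,0,-3.2,0,4.6,0,-3.2,0,4.6,0,-3.2,0]
}}

```text
clock: 25.45
tool_pos: [0.5078, 0.1019, 0.103]
orientation: [1.19, -2.887, -0.026]
force: [0.6, 0.8, -0.1]
finger_gap: 0.0
```

```bash
python3 st.py z32.png
```

```text
t 25.45 pos [0.5078 0.1019 0.103 ] yaw 134.78 tilt 1.45 gap 0.0 F [ 0.6  0.8 -0.1] j7 2.31
shift cm [-8.6   0.23 -1.3 ] turn -0.22
case x,y [-0.0005  0.0454  0.1031] F case [-0.   0.5 -1.2]
```

View pics/z32.png

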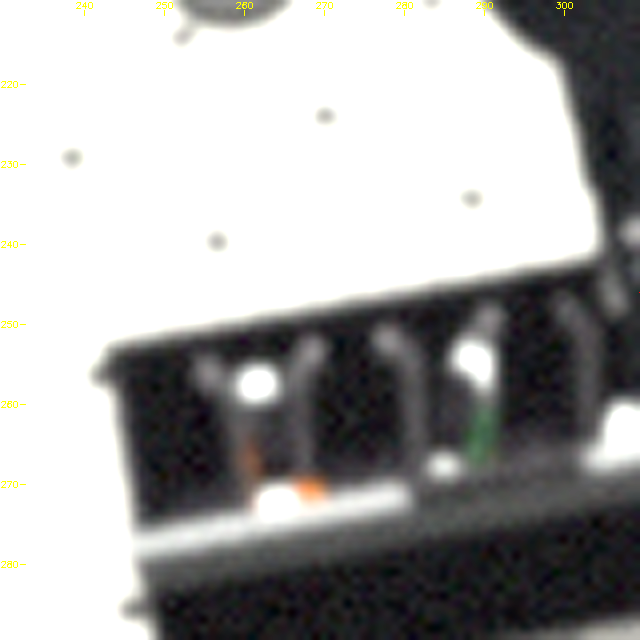

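Green and amber both lowered. Now blue.

Request:
{"fn": "play_rows", "kwargs": {
  "deltas": [0,0,0.8,0,0,0,1.6,0,0,0,2.1,0,0,0,2.4,0]
}}

```text
clock: 26.0
tool_pos: [0.5082, 0.1037, 0.079]
orientation: [1.192, -2.886, -0.027]
force: [-1.4, -0.2, 6.9]
finger_gap: -0.0
```

Request:
{"fn": "play_rows", "kwargs": {
  "deltas": [0,0,0.3,0,0,0,0.5,0,0,0,0.7,0,0,0,0.7,0]
}}

```text
clock: 26.5
tool_pos: [0.5082, 0.1037, 0.0724]
orientation: [1.192, -2.886, -0.027]
force: [-1.2, -0.1, 5.5]
finger_gap: -0.004
```

```bash
python3 st.py
```

```text
t 26.5 pos [0.5082 0.1037 0.0724] yaw 134.87 tilt 1.49 gap -0.004 F [-1.2 -0.1  5.5] j7 2.34
shift cm [-8.41  0.19 -4.35] turn -0.13
case x,y [0.0003 0.0456 0.0724] F case [1.3 1.6 4.6]
```

Request:
{"fn": "play_rows", "kwargs": {
  "deltas": [0,0,0.15,0,0,0,0.25,0,0,0,0.35,0,0,0,0.35,0]
}}

```text
clock: 27.05
tool_pos: [0.5082, 0.1037, 0.07]
orientation: [1.191, -2.886, -0.029]
force: [-3.2, -1.0, 10.7]
finger_gap: 0.001
```

Request:
{"fn": "play_rows", "kwargs": {
  "deltas": [0,0,-1.5,0,0,0,-5,0,0,0,-10,0,-2,3,-11.5,0,-3.5,6.5,-11.5,0]
}}

```text
clock: 27.68
tool_pos: [0.4925, 0.1743, 0.1891]
orientation: [1.19, -2.893, -0.029]
force: [-0.8, 0.9, 0.1]
finger_gap: -0.001
```

Request:
{"fn": "play_rows", "kwargs": {
  "deltas": [-0.5,1.5,0,0,-1,3.5,0,0,-1,5,0,0,-1,5,0,0]
}}

```text
clock: 28.18
tool_pos: [0.4636, 0.2177, 0.1901]
orientation: [1.194, -2.892, -0.03]
force: [0.9, 0.1, -0.2]
finger_gap: -0.002
```

```bash
python3 st.py z33.png; python3 -c "
from h import *
s=snapshot('top');crop(s['pixels'],(150,180,290,290),5,'t33.png')
for n in('top','side'):print(nets.spot_point(n,'lid_edge')[:2])
print(ctrl.get_obs()['joints'])"
```

```text
t 28.18 pos [0.4636 0.2177 0.1901] yaw 134.86 tilt 1.34 gap -0.002 F [ 0.9  0.1 -0.2] j7 1.96
shift cm [ -3.62 -11.31   7.24] turn -0.14
case x,y [ 0.1113 -0.0033  0.1902] F case [-1.   0.6  0.6]
[{'centre': [0.6258, 0.3013], 'p': 0.73}, {'centre': [0.5863, 0.3745], 'p': 0.17}]
[{'centre': [0.6787, 0.4603], 'p': 0.56}]
[-0.98148629  0.18602643  0.53080143  1.97845083 -0.13278547  1.01783766
  1.96247722]
```

View pics/z33.png

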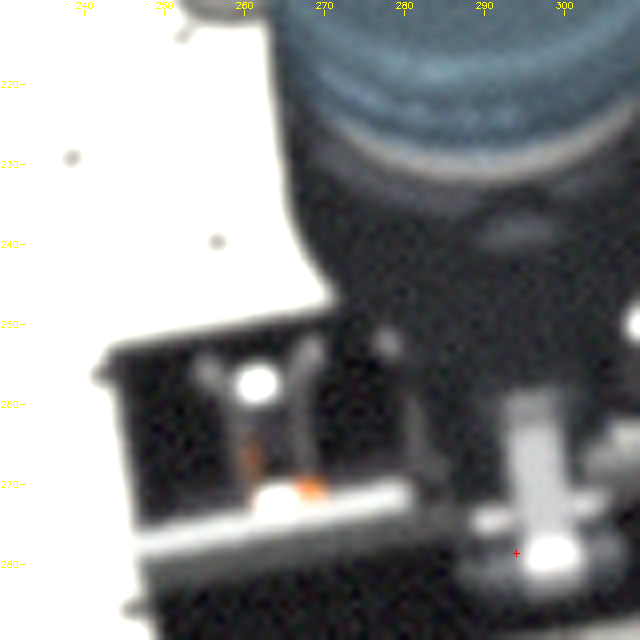

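View pics/t33.png

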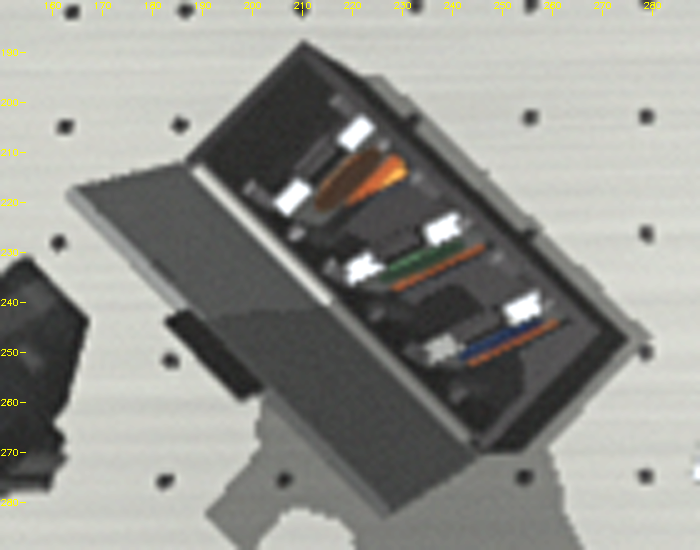

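```bash
python3 - <<'E'
from h import *
S={n:snapshot(n) for n in('side','top')}
c=np.array([.5406,.1357,0]);exc=np.array([-.7071,.7071,0]);eyc=np.array([-.7071,-.7071,0])
x,e=tri([ray(S['top'],(220.7,206)),ray(S['side'],(261.8,257.5))]);print('amber far',np.round([(x-c)@exc,(x-c)@eyc,x[2]],4),e)
for nm,a in [('a',((208.5,219),(220.7,206))),('g',((222,233.5),(238,225.5))),('b',((237.5,249.2),(254,241.5)))]:
    for z in (.056,.06,.071):
        P=np.mean([onz(S['top'],q,z) for q in a],0);print(nm,z,np.round([(P-c)@exc,(P-c)@eyc],4))
E
```

```text
amber far [-0.0187 -0.0465  0.0617] [np.float64(0.0016400520409134624), np.float64(0.0016400520409133312)]
a 0.056 [-0.0002 -0.046 ]
a 0.06 [-0.0007 -0.0447]
a 0.071 [-0.0021 -0.0411]
g 0.056 [0.0016 0.0003]
g 0.06 [0.0011 0.0013]
g 0.071 [-0.0002  0.0042]
b 0.056 [0.0015 0.0447]
b 0.06 [0.001  0.0455]
b 0.071 [-0.0004  0.0477]
```

Request:
{"fn": "play_rows", "kwargs": {
  "deltas": [0,0,3,0.1,0.2,0,6,0.1,0.3,0,7.2,0.1,0.3,-1.5,7.2,0.1,0.3,-2.5,7.2,0.1]
}}

```text
clock: 29.1
tool_pos: [0.4813, 0.1958, 0.1189]
orientation: [1.184, -2.899, -0.028]
force: [1.0, 1.1, 1.3]
finger_gap: 0.004
```

```bash
python3 st.py; python3 -c "
from h import *
s=snapshot('side');crop(s['pixels'],(235,210,345,310),7,'z34.png',proj(s,[ctrl.get_obs()['tool_pos']]))"
```

```text
t 29.1 pos [0.4813 0.1958 0.1189] yaw 134.43 tilt 1.18 gap 0.004 F [1.  1.1 1.3] j7 2.08
shift cm [-3.93 -8.32  0.21] turn -0.57
case x,y [ 0.0828 -0.0006  0.1192] F case [-1.6  0.3  0.8]
```

View pics/z34.png

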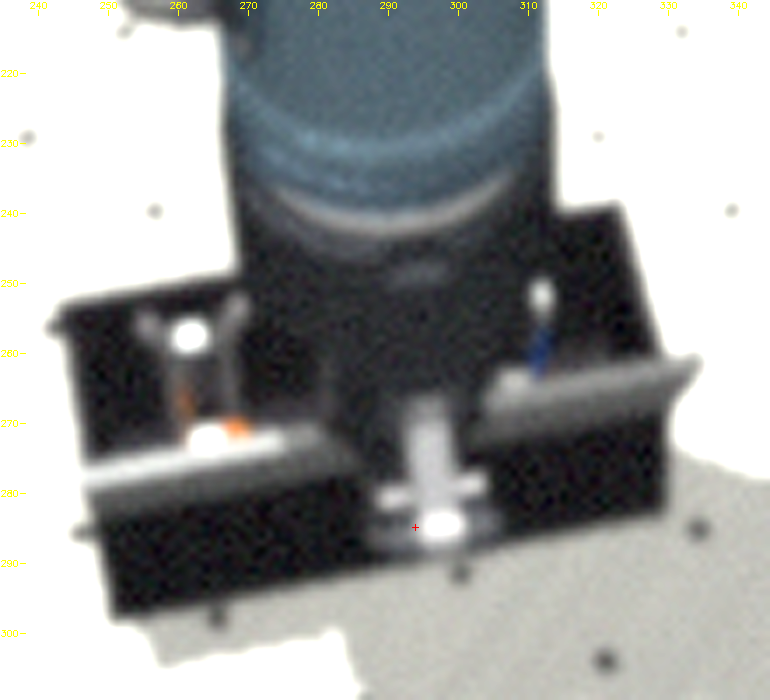

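Request:
{"fn": "play_rows", "kwargs": {
  "deltas": [0,-0.7,0,0,0,-1.4,0,0,0,-2.1,0,0,0,-2.8,0,0,0,-3.2,0,0]
}}

```text
clock: 29.82
tool_pos: [0.5046, 0.172, 0.1185]
orientation: [1.18, -2.901, -0.028]
force: [-0.6, 1.5, 1.4]
finger_gap: 0.001
```

```bash
python3 st.py; python3 -c "
from h import *
s=snapshot('side');crop(s['pixels'],(235,210,345,310),7,'z35.png',proj(s,[ctrl.get_obs()['tool_pos']]))"
```

```text
t 29.82 pos [0.5046 0.172  0.1185] yaw 134.28 tilt 1.14 gap 0.001 F [-0.6  1.5  1.4] j7 2.15
shift cm [-3.95 -4.97  0.25] turn -0.72
case x,y [ 0.0506 -0.0002  0.1185] F case [ 1.9 -1.9 -0.1]
```

View pics/z35.png

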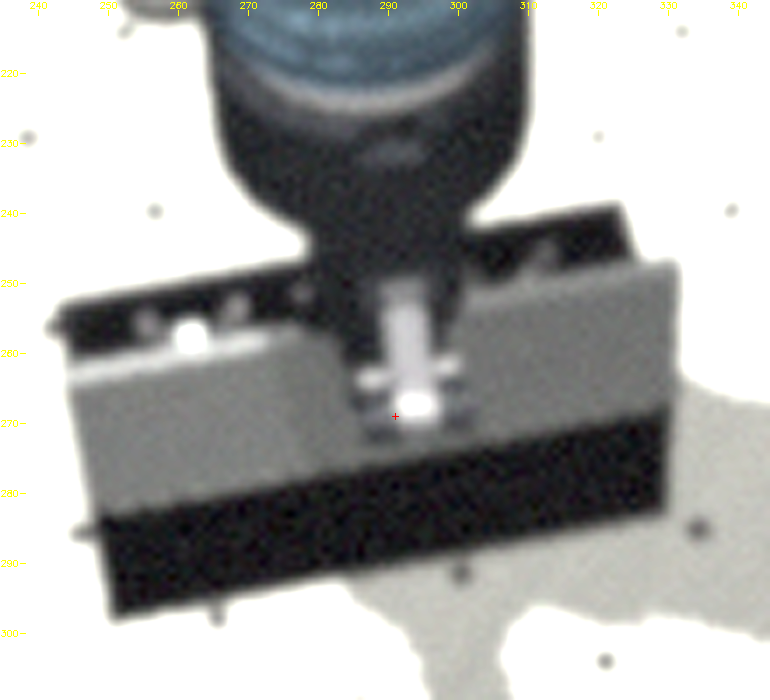

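Request:
{"fn": "play_rows", "kwargs": {
  "deltas": [0,-0.8,0,0,0,-1.6,0,0,0,-2.3,0.1,0,0,-3.0,0.5,0,0,-3.6,1.0,0]
}}

```text
clock: 30.55
tool_pos: [0.531, 0.1448, 0.108]
orientation: [1.179, -2.904, -0.025]
force: [-1.3, -0.4, 3.6]
finger_gap: -0.001
```

```bash
python3 st.py; python3 -c "
from h import *
s=snapshot('side');crop(s['pixels'],(235,210,345,310),7,'z36.png',proj(s,[ctrl.get_obs()['tool_pos']]))"
```

```text
t 30.55 pos [0.531  0.1448 0.108 ] yaw 134.21 tilt 1.0 gap -0.001 F [-1.3 -0.4  3.6] j7 2.24
shift cm [-3.95 -1.16 -0.72] turn -0.79
case x,y [0.0125 0.0006 0.1074] F case [-0.5 -1.2  0.8]
```

View pics/z36.png

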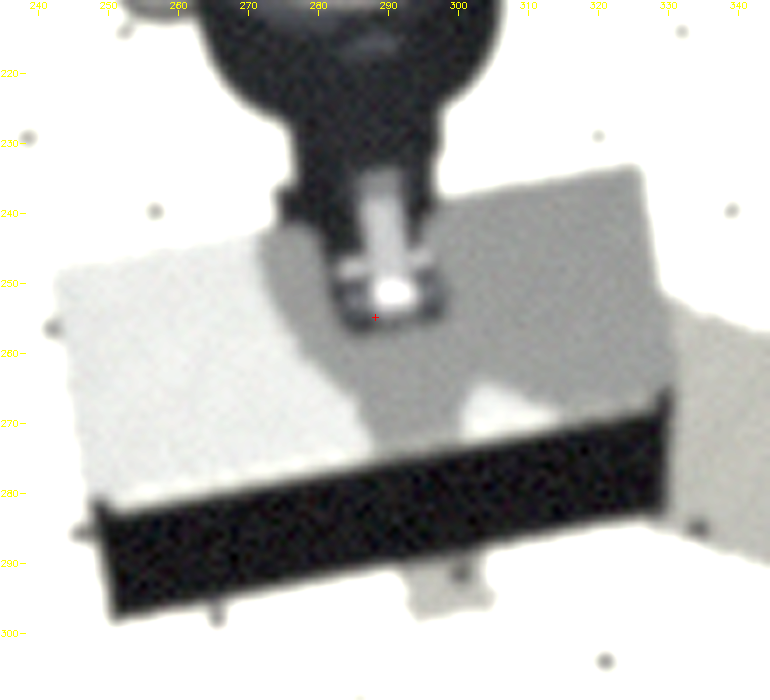

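Request:
{"fn": "play_rows", "kwargs": {
  "deltas": [0,-0.6,0.6,0,0,-1.2,1.3,0,0,-1.8,2.0,0,0,-2.1,2.5,0,0,-2.1,2.7,0]
}}

```text
clock: 31.28
tool_pos: [0.5454, 0.1285, 0.0801]
orientation: [1.176, -2.904, -0.022]
force: [-2.9, -0.6, 9.9]
finger_gap: 0.0
```

```bash
python3 st.py
```

```text
t 31.27 pos [0.5454 0.1285 0.0801] yaw 134.1 tilt 0.95 gap 0.0 F [-2.9 -0.6  9.9] j7 2.3
shift cm [-4.05  1.07 -3.49] turn -0.9
case x,y [-0.0085  0.0017  0.0802] F case [0.3 0.5 2. ]
```

Request:
{"fn": "play_rows", "kwargs": {
  "deltas": [0,-0.5,0.1,0,0,-0.8,0.2,0,0,-0.8,0.3,0,0,-0.8,0.3,0]
}}

```text
clock: 31.82
tool_pos: [0.547, 0.1275, 0.0798]
orientation: [1.177, -2.895, -0.039]
force: [-14.1, 5.0, 24.9]
finger_gap: -0.001
```

Request:
{"fn": "play_rows", "kwargs": {
  "deltas": [0,0,-1.5,0,0,0,-5,0,0,0,-10,0,-3,-3,-13,0,-6,-6,-14,0]
}}

```text
clock: 32.45
tool_pos: [0.6377, 0.1239, 0.221]
orientation: [1.18, -2.9, -0.038]
force: [0.2, 1.0, -0.6]
finger_gap: 0.003
```

Request:
{"fn": "play_rows", "kwargs": {
  "deltas": [-2,-2,-1,0,-4,-4,-1,0,-6,-6,-1,0,-6,-6,-1,0,-6,-6,-1,0]
}}

```text
clock: 33.08
tool_pos: [0.7219, 0.1222, 0.2287]
orientation: [1.179, -2.899, -0.038]
force: [0.9, 0.4, 0.3]
finger_gap: 0.002
```

```bash
python3 st.py; python3 -c "
from h import *
s=snapshot('side');crop(s['pixels'],(235,190,345,310),7,'z37.png')
s=snapshot('top');crop(s['pixels'],(150,160,290,290),5,'t37.png')"
```

```text
t 33.08 pos [0.7219 0.1222 0.2287] yaw 134.25 tilt 1.55 gap 0.002 F [0.9 0.4 0.3] j7 2.35
shift cm [ 8.12 13.46 11.75] turn -0.75
case x,y [-0.1375 -0.1187  0.229 ] F case [ 0.3 -0.5  1.2]
```

View pics/z37.png

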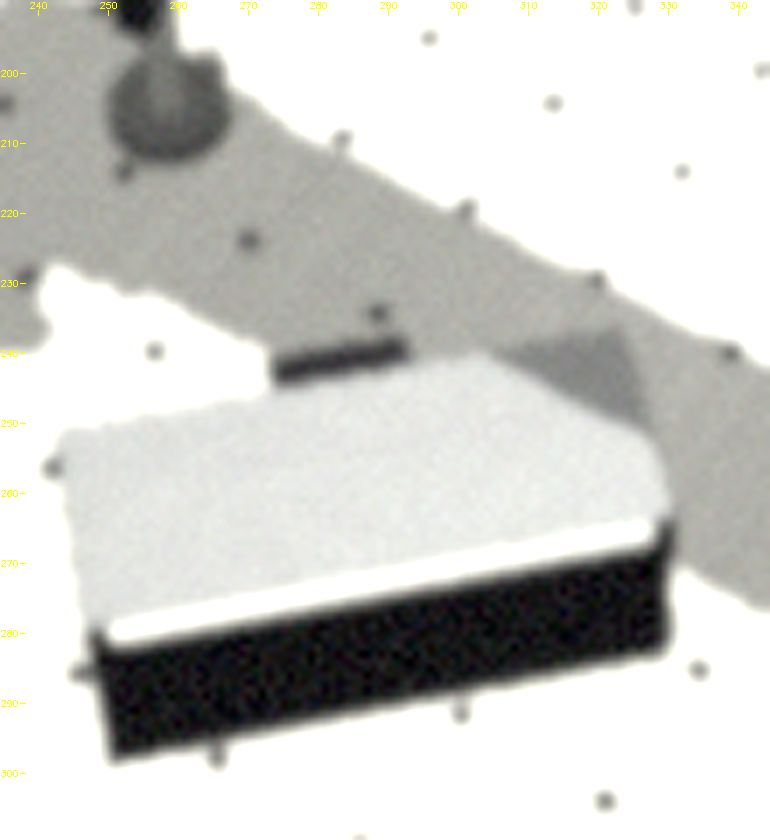

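View pics/t37.png

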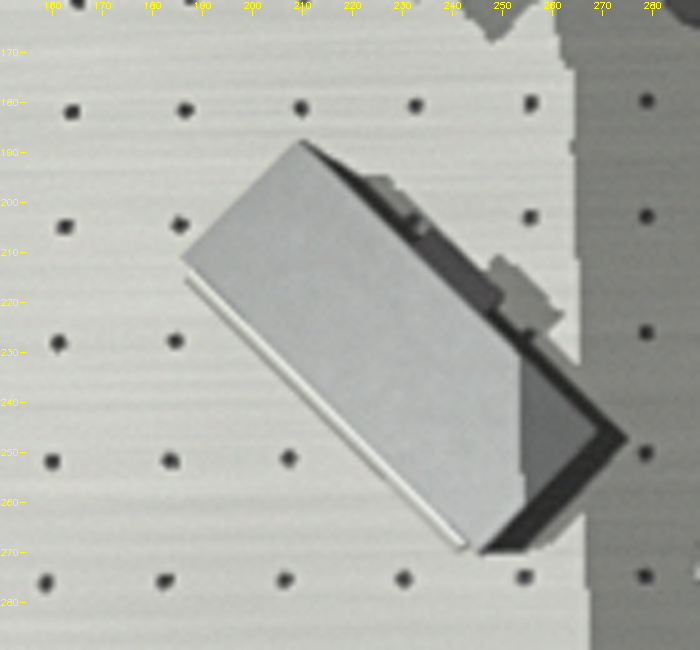

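```bash
python3 -c "
from h import *
o=ctrl.get_obs();print(o['clock'],o['force'],o['qd'])
print(finish_job())"
```

```text
33.225 [-0.20706838  0.32836025 -0.1741571 ] [-0.00088692 -0.00207202 -0.00071234 -0.00382474 -0.00112041 -0.00083868
 -0.00186892]
the job is handed in; nothing more can be done
None
```

I handed the job in at about 33 s of the 72 s allowed, with the amber filter in the free place, all three filters pushed home and the lid shut. `finish_job` gives no verdict, so this rests on my own checks.

**What I did:** I gripped the amber filter by its tab, pulled it out of the rest and pivoted it upright in the grip. I then lowered it into the guides of the free end place, case y = -45 mm. With closed fingers I pressed amber, green and blue down by feel, then pushed the lid over from its back face and pressed it shut.

**Last checks:**
- **Filters home:** each one slid at about 5–8 N and stopped with the fingertip at 70 mm. The highest reading was about 17 N, well under 60 N. This was all done before I touched the lid.
- **Lid:** it pressed down flat at 79.8 mm under about 25 N, and both cameras show it lying flat.
- **Bystanders:** I saw no contact with the mirror mount, lens tube or base clamp. Only the mirror mount's foot is in my last pictures; I did not measure the bystanders' final positions.
- **Arm:** it was clear and almost still at hand-in, with force readings under 1 N.

**What failed or disagreed:**
- **First attempt to stand the filter up:** using the rest, the filter slipped over its lip with a vertical push of about 23 N and turned only partly. I finished the turn against the outer wall of the case.
- **Carrier angle:** the pictures show the three carriers and the green and blue filters turned about 20 degrees from the guides. I followed the guides, and the amber filter went in without resistance.
- **Height of the amber filter:** two views put its frame top at about 62 mm, where home is 56 mm. The 70 mm stop by feel fits home, and I trusted that over the picture.

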